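# Seat the spoon board on its base, bail it down and lay out the soup spoons

### The arm

A 6-joint arm with a two-finger parallel gripper is mounted at the origin on the work surface. World frame = base frame: x ahead of the robot, y to its left, z up, the work surface at z = 0. Lengths are in m, angles in rad, forces in N, time in s.
With the tool pointing down it reaches from about 0.375 to 0.975 m from the base axis. Payload 3.8 kg.
Tool frame: the origin (TCP) lies at the very end of the fingers, on their centre line; the grasp point (between the pads) lies 19 mm behind it; z points along the fingers, y is the direction in which the jaws open and shut (so a half turn about z gives the same grasp; the last joint's range is limited). The gripper opens to 85 mm and grips with 20 to 120 N. Pads are 22 mm wide; open, the fingers measure 114 mm over their backs; the gripper's body (76 mm by 85 mm) begins 54 mm behind the grasp point. The pads swing forward as they close: fully open they stand 13 mm farther back than shut.
Start: joints at [1.282, 0.264, 1.604, -0, 1.274, -0.037], TCP at [0.168, 0.654, 0.231] pointing down, gripper open.
Joint ranges: [-2.63, 2.63], [-0.94, 2.18], [0.31, 2.57], [-1.31, 4.45], [0, 2.66], [-2.55, 2.55]. Speed limits (rad/s): [2.57, 2.57, 3.14, 3.14, 3.14, 3.14].

### API

Orientations are given as a rotation vector (axis times angle).
In Python, from workcell import bot, viewer gives the robot as it stands.
- The arm moves only by the tool jog_arm, never from a script. Its argument "motion" is a list of rows, each an object of numbers: "dx", "dy", "dz": the shift along the world's x, y, z in cm; "turn": the turn about the world's z in rad. A call has 1 to 12 rows; each row shifts and turns the commanded pose from where the row before left it; what a row does not reach is not made up. A row lasts 1/12 s, in which the tool goes at most 41.7 mm and 7.16 degrees, less where a joint would pass 70% of its speed; a pose out of reach is approached as far as the arm can. A call is refused whole if a number of a shift passes 4.17 or a number of a turn 0.125, either way. A call with a gripper value outside its range is refused whole. "fingers" is the finger opening in cm, from 0 to 8.54, set as the call begins (left out, the last holds). The fingers move at their own pace and stop on an object; "grip_force" is the grip in N (left out, the last holds). Time passes only in rows, so rows that do not move let the fingers close. It gives the time, the measured TCP pose, the force and the opening at its end, in the units of the state.
- bot.read_state(): the state, without advancing time (a new reading comes with each control period).
- viewer.read_camera(name): name is "scene" or "top" or "wrist"; returns (picture, depth): 480x640x3 uint8, red, green, blue; 480x640 float32, m along the optical axis (not along the pixel's ray), 0 where there is no reading.
- viewer.camera_info(name): a dict with "vertical_fov" (degrees; the focal length in pixels is half the picture's height over the tangent of half this angle, whatever the lens; pixels are square), "cx", "cy" (the principal point, pixels), "R" (3x3) and "t" (3): a world point X has camera coordinates R X + t. Camera axes: x right, y down, z forward; pixel columns grow to the right and rows downward; lengths in m; the calibration is good to about 2 mm. A picture is of the moment at which its call begins: read the wrist's pose just before it. camera_info takes no time and is no camera call; for the wrist camera it gives the pose at the moment of the call.
- bot.finish_job(): hands the job in, once; it reports no verdict.
The state is a dict: "time": time; "q": joint angles; "joint_vel": joint speeds; "joint_torque": joint torques, N m; "tool_pos": TCP position; "tcp_rot": TCP orientation; "wrist_force": force on the tool from outside, world axes, zero at the start; "torque": the same for the moment, N m; "width": opening from 0.0 (shut) to 1.0 (fully open).
Only numpy, scipy, OpenCV 4.12 (cv2) and the standard library are available. Lean on these libraries where they do the work, as an engineer would, in place of code of your own. Each camera call takes 0.05 s, during which the arm holds its last target. There are 200 camera calls.

### The job

Get the spoon board ready for serving: slide the bamboo board fully home against both steel dowels and the end stop of its base, then swing the folded wire bail up and all the way over until it lies down over the end of the board. Then lay every porcelain spoon that is on the counter flat on the board, one to a lane between the ribs and centred along it, straight along the lane and all with their bowls towards the dowels, leaving the board home and the canister and the saucer where they stand.

Things in the scene. Friction and masses are not known exactly. Their poses are not given: they have to be found in the camera images.
- base: Dark wooden fixture base, fixed to the counter: plate 8 mm thick from x = -130 to +100 and y = -150 to +185 mm. Origin: on its underside (z = 0 of the counter), exactly below where the board's origin must be when home; x towards the dowels, y towards the end stop. Two dowels and an end stop stand on it and locate the board.
- dowel_right (a point): Right-hand steel dowel, 14 mm diameter: point on its axis at its top, 36 mm above the counter; at base x = +77, y = -60 mm. The board's far long edge must touch it.
- dowel_left (a point): Left-hand steel dowel, 14 mm diameter: point on its axis at its top, 36 mm above the counter; at base x = +77, y = +60 mm. The board's far long edge must touch it.
- stop_face (a point): Steel end stop, 40 mm along base x, 14 mm thick: middle of the face that meets the board's left end, at base x = 0, y = +120 mm, z = 22 mm; its top is 36 mm above the counter.
- board: Loose pale bamboo spoon board, 140 (x) x 240 (y) x 16 mm, about 0.4 kg, flat on the base plate, sliding easily, starting 2 to 6 cm short of home, a little askew. Origin: centre of its underside. x points across to the edge that meets the dowels, y along to the end that meets the end stop. Home = origin 8 mm above the base's origin, axes parallel. The strip y = +77 to +120 mm is bare, for the bail.
- bail (a joint): Hinge angle (rad) of the U-shaped steel wire bail. 0 = folded out away from the board, bar 0.35 rad above level; grows as it swings up (upright at 1.22) and over; 2.88 = end of travel, lying down over the board's left end, bar 2 to 3 mm clear of its top. Stiff friction hinge (0.05 N m): it stays where it is left.
- bail_bar (a point): Middle of the bail's crossbar: round steel, 8 mm diameter, parallel to base x, 64 mm clear between the legs. It moves on a 60 mm radius from the +y side over to the board about a hinge line parallel to base x at base y = +155, z = +36 mm; hinge posts stand at base x = -50 and +50, tops 44 mm above the counter. This frame turns with the bail.
- lane1 (a point): Centre of lane 1 of the board, on its top surface (16 mm above the board's underside), at board x = 0, y = -94 mm. The lane runs along board x, 48 mm to the next. Only at the near edge (board x = -69 to -43 mm) is it bounded by ribs 6 mm wide and 6 mm high, 24 mm either side (to 1 mm); elsewhere the top is flat.
- lane2 (a point): Centre of lane 2 of the board, on its top surface (16 mm above the board's underside), at board x = 0, y = -46 mm. The lane runs along board x, 48 mm to the next. Only at the near edge (board x = -69 to -43 mm) is it bounded by ribs 6 mm wide and 6 mm high, 24 mm either side (to 1 mm); elsewhere the top is flat.
- lane3 (a point): Centre of lane 3 of the board, on its top surface (16 mm above the board's underside), at board x = 0, y = +2 mm. The lane runs along board x, 48 mm to the next. Only at the near edge (board x = -69 to -43 mm) is it bounded by ribs 6 mm wide and 6 mm high, 24 mm either side (to 1 mm); elsewhere the top is flat.
- lane4 (a point): Centre of lane 4 of the board, on its top surface (16 mm above the board's underside), at board x = 0, y = +50 mm. The lane runs along board x, 48 mm to the next. Only at the near edge (board x = -69 to -43 mm) is it bounded by ribs 6 mm wide and 6 mm high, 24 mm either side (to 1 mm); elsewhere the top is flat.
- spoon1_mid (a point): White porcelain soup spoon, 119 mm long, 45 g, flat-bottomed; may be absent. This point: half-way along, 8.5 mm above its underside, in the handle and near the centre of mass: grip here. x along the spoon towards the bowl, z up. Handle 13 mm wide (y), 9 mm thick (4 to 13 mm above the underside), from 19 mm towards the bowl to 60 mm behind this point; a heel under its rear end holds it level.
- spoon1_bowl (a point): Middle of spoon 1's round bowl (42 mm across, 14 mm high), 38 mm from the mid point along the spoon's x and at the same height.
- spoon2_mid (a point): White porcelain soup spoon, 119 mm long, 45 g, flat-bottomed; may be absent. This point: half-way along, 8.5 mm above its underside, in the handle and near the centre of mass: grip here. x along the spoon towards the bowl, z up. Handle 13 mm wide (y), 9 mm thick (4 to 13 mm above the underside), from 19 mm towards the bowl to 60 mm behind this point; a heel under its rear end holds it level.
- spoon2_bowl (a point): Middle of spoon 2's round bowl (42 mm across, 14 mm high), 38 mm from the mid point along the spoon's x and at the same height.
- spoon3_mid (a point): White porcelain soup spoon, 119 mm long, 45 g, flat-bottomed; may be absent. This point: half-way along, 8.5 mm above its underside, in the handle and near the centre of mass: grip here. x along the spoon towards the bowl, z up. Handle 13 mm wide (y), 9 mm thick (4 to 13 mm above the underside), from 19 mm towards the bowl to 60 mm behind this point; a heel under its rear end holds it level.
- spoon3_bowl (a point): Middle of spoon 3's round bowl (42 mm across, 14 mm high), 38 mm from the mid point along the spoon's x and at the same height.
- spoon4_mid (a point): White porcelain soup spoon, 119 mm long, 45 g, flat-bottomed; may be absent. This point: half-way along, 8.5 mm above its underside, in the handle and near the centre of mass: grip here. x along the spoon towards the bowl, z up. Handle 13 mm wide (y), 9 mm thick (4 to 13 mm above the underside), from 19 mm towards the bowl to 60 mm behind this point; a heel under its rear end holds it level.
- spoon4_bowl (a point): Middle of spoon 4's round bowl (42 mm across, 14 mm high), 38 mm from the mid point along the spoon's x and at the same height.
- canister: Small stainless canister, 80 mm across, 115 mm high, with a hinged flap in its lid, a bystander. Origin: centre of its underside.
- saucer: Small blue dipping saucer, 58 mm across, 16 mm high, standing among the spoons, a bystander. Origin: centre of its underside.
There are look-alikes about, which are no part of the job. Leave any blue or orange look-alike of the part that bears spoon2_mid alone.

How it is judged:
On the way, in this order (a step that is already met when the one before it is completed fails the run):
1. the board is fully home against both dowels and the end stop, the bail still open (x of board in the frame of base between -0.0025 and 0.0025 m and y of board in the frame of base between -0.0025 and 0.0025 m and angle between the x axis of board and the x axis of base, either way round below 0.02 rad and z of board in the frame of base below 0.011 m and value of joint bail below 1.8 rad), for 0.2 s.
2. the bail has been swung over and lies down over the end of the home board (x of board in the frame of base between -0.0025 and 0.0025 m and y of board in the frame of base between -0.0025 and 0.0025 m and angle between the x axis of board and the x axis of base, either way round below 0.02 rad and z of board in the frame of base below 0.011 m and value of joint bail above 2.75 rad), for 0.2 s.
3. every spoon lies flat in a lane of its own, bowl towards the dowels ((y of spoon1_mid in the frame of board between -0.108 and -0.08 m or y of spoon1_mid in the frame of board between -0.06 and -0.032 m or y of spoon1_mid in the frame of board between -0.012 and 0.016 m or y of spoon1_mid in the frame of board between 0.036 and 0.064 m) and x of each of spoon1_bowl, spoon2_bowl, spoon3_bowl, spoon4_bowl in the frame of board above 0.015 m and angle between the x axis of each of spoon1_mid, spoon2_mid, spoon3_mid, spoon4_mid and the x axis of board, either way round below 0.2 rad and angle between each of spoon1_mid, spoon2_mid, spoon3_mid, spoon4_mid's own z axis and vertical below 0.12 rad and x of spoon1_mid in the frame of board between -0.02 and 0.02 m and z of spoon1_mid in the frame of board between 0.019 and 0.03 m and (y of spoon2_mid in the frame of board between -0.108 and -0.08 m or y of spoon2_mid in the frame of board between -0.06 and -0.032 m or y of spoon2_mid in the frame of board between -0.012 and 0.016 m or y of spoon2_mid in the frame of board between 0.036 and 0.064 m) and x of spoon2_mid in the frame of board between -0.02 and 0.02 m and z of spoon2_mid in the frame of board between 0.019 and 0.03 m and (y of spoon3_mid in the frame of board between -0.108 and -0.08 m or y of spoon3_mid in the frame of board between -0.06 and -0.032 m or y of spoon3_mid in the frame of board between -0.012 and 0.016 m or y of spoon3_mid in the frame of board between 0.036 and 0.064 m) and x of spoon3_mid in the frame of board between -0.02 and 0.02 m and z of spoon3_mid in the frame of board between 0.019 and 0.03 m and (y of spoon4_mid in the frame of board between -0.108 and -0.08 m or y of spoon4_mid in the frame of board between -0.06 and -0.032 m or y of spoon4_mid in the frame of board between -0.012 and 0.016 m or y of spoon4_mid in the frame of board between 0.036 and 0.064 m) and x of spoon4_mid in the frame of board between -0.02 and 0.02 m and z of spoon4_mid in the frame of board between 0.019 and 0.03 m), for 0.2 s.
At the end, for the whole second after the job is handed in: Board within 2.5 mm and 0.02 rad of home, bail beyond 2.75 rad; each spoon right way up on the board, level within 0.12 rad, its middle within 14 mm of a lane line and 20 mm of mid-lane, within 0.2 rad of the lane's direction, bowl towards the dowels (all of step 2 and all of step 3); the robot touches nothing.
It fails at once if the canister is knocked more than 4 cm from its place or tipped (distance of canister from where it was at the start of the episode above 0.04 m or angle between canister's own z axis and vertical above 0.4 rad).
It fails at once if the saucer is knocked more than 4 cm from its place or tipped (distance of saucer from where it was at the start of the episode above 0.04 m or angle between saucer's own z axis and vertical above 0.4 rad).
Of spoon1, spoon2, spoon3, spoon4 only 3 to 4 are there at a start; the rules pass over those that are not, and their reading is None.
At some moment in a run one of spoon1, spoon2, spoon3, spoon4 may be knocked a few centimetres aside while the robot is not near it.
Once in a run the grip may slacken for a moment while it holds something.
It also fails if it takes over 210 s, if anything falls off the work surface, if the arm or the gripper's body presses on something with over 40 N, if the wrist force passes 120 N, or if a joint passes its speed limit or range.

## Working session

There is one attempt and no reset: what is moved stays moved. The work goes in short steps, Python scripts to look and compute and a tool call to move; the robot and the scene stay as the last step left them, time stands still between calls to the robot, and variables do not carry over. Pictures are saved under pics/ and viewed, about 12 in all and at most 16, crops included, and the job is handed in when it is done.

Besides the shell and the picture viewer there is one more tool, called as name([rows], argument=value, ...), one row to a line, values as JSON. jog_arm: Moves the arm, as the interface text tells. Its arguments: {"type":"object","properties":{"motion":{"type":"array"},"fingers":{"type":"number"},"grip_force":{"type":"number"}},"required":["motion"]}

```bash
ls; mkdir -p pics; cat > h.py <<'E'
import numpy as np, cv2
from workcell import bot, viewer
def grab(n):
    im,d=viewer.read_camera(n); return im,d,viewer.camera_info(n)
def cloud(d,c):
    f=240/np.tan(np.radians(c['vertical_fov'])/2)
    v,u=np.mgrid[:480,:640]
    P=np.stack([(u-c['cx'])/f*d,(v-c['cy'])/f*d,d],-1)
    return (P-np.array(c['t']))@np.array(c['R'])
def save(n,im): cv2.imwrite('pics/'+n,im[...,::-1])
E
python3 - <<'E'
from h import *
for n in('top','scene'):
    im,d,c=grab(n); save(n+'0.png',im); np.savez(n+'0.npz',im=im,d=d,P=cloud(d,c)); print(n,c)
s=bot.read_state();print(s)
E
```

```text
pics
top {'vertical_fov': 48.488625053833985, 'cx': 318.6336639856917, 'cy': 240.58628966284178, 'R': array([[-0.0053962 , -0.99995588,  0.00768873],
       [-0.99161437,  0.00435807, -0.1291586 ],
       [ 0.12911939, -0.00832122, -0.99159414]]), 't': array([0.00310625, 0.52820541, 1.03987271])}
scene {'vertical_fov': 55.98471944427562, 'cx': 320.7126239471263, 'cy': 234.60080033246672, 'R': array([[-0.59574412,  0.80317059, -0.00243716],
       [ 0.45911165,  0.33804876, -0.82154704],
       [-0.65901854, -0.49055075, -0.57013554]]), 't': array([ 0.31884452, -0.19941048,  1.49316249])}
{'time': 0.1, 'q': array([ 1.28214283e+00,  2.64673899e-01,  1.60528221e+00, -1.00042003e-05,
        1.27369944e+00, -3.69205779e-02]), 'joint_vel': array([ 4.61528939e-05, -2.07251344e-03, -2.11280928e-03,  1.00428640e-03,
        2.71474979e-03, -7.37676402e-04]), 'joint_torque': array([ 9.21813225e-04, -5.16699922e+01, -3.68595278e+01, -1.37171769e-04,
        6.18447419e-03, -1.45784969e-05]), 'tool_pos': array([0.16795504, 0.65306673, 0.23006499]), 'tcp_rot': array([-0.39433234, -3.116417  ,  0.00319965]), 'wrist_force': array([-0.11964529, -0.25390324,  0.5165895 ]), 'torque': array([-0.01270679,  0.00183395,  0.06602563]), 'width': 0.9991540336452186}
```

View pics/top0.png

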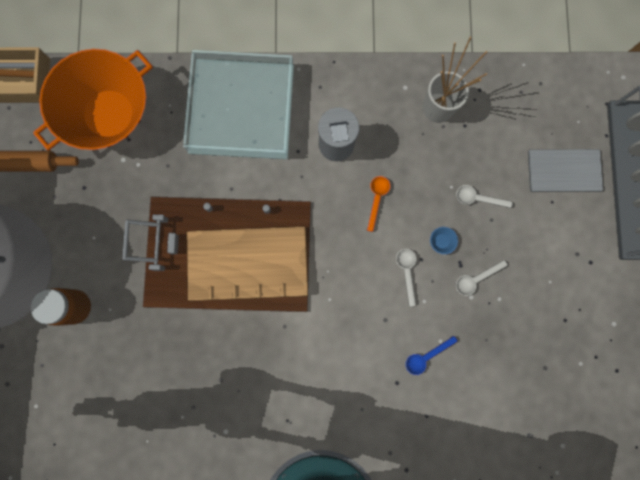

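View pics/scene0.png

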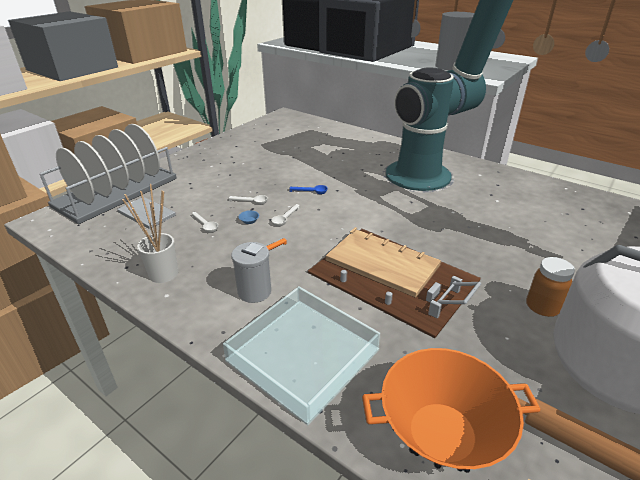

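```bash
cat >> h.py <<'E'
def ray(uv,c,z):
    f=240/np.tan(np.radians(c['vertical_fov'])/2); uv=np.asarray(uv,float).reshape(-1,2); z=np.broadcast_to(z,len(uv))
    R=np.array(c['R']);t=np.array(c['t']);o=-R.T@t
    D=np.c_[(uv[:,0]-c['cx'])/f,(uv[:,1]-c['cy'])/f,np.ones(len(uv))]@R
    return o+D*((z-o[2])/D[:,2])[:,None]
def proj(X,c):
    f=240/np.tan(np.radians(c['vertical_fov'])/2)
    Y=np.asarray(X,float).reshape(-1,3)@np.array(c['R']).T+np.array(c['t'])
    return Y[:,:2]/Y[:,2:]*f+[c['cx'],c['cy']]
def blobs(m,amin):
    n,l,s,_=cv2.connectedComponentsWithStats(m.astype('uint8'))
    return [np.argwhere(l==i)[:,::-1] for i in range(1,n) if s[i,4]>=amin]
def spoons(im,c,x0=.3,x1=.9,y0=-.6,y1=.2):
    "white spoons lying on the counter: bowl, mid, yaw from the blob"
    h=cv2.cvtColor(im,cv2.COLOR_RGB2HSV); out=[]
    for b in blobs((h[...,1]<40)&(h[...,2]>165),80):
        p=ray(b,c,.01)[:,:2]; m=p.mean(0)
        if not(x0<m[0]<x1 and y0<m[1]<y1): continue
        w,V=np.linalg.eigh(np.cov(p.T)); a=V[:,1]; t=(p-m)@a
        if abs(t.min())>t.max(): pass
        else: a=-a;t=-t
        # bowl end is nearer to the centroid
        mid=m+a*(t.max()+t.min())/2
        out.append((mid,np.arctan2(a[1],a[0]),np.ptp(t),len(b)))
    return out
E
python3 - <<'E'
from h import *
z=np.load('top0.npz'); im,P=z['im'],z['P']; c=viewer.camera_info('top')
for s in spoons(im,c): print('spoon',np.round(s[0],4),round(s[1],3),round(s[2],4),s[3])
h=cv2.cvtColor(im,cv2.COLOR_RGB2HSV)
for n,(u,v) in dict(base=(160,285),board=(250,260),dowel=(208,206),bail=(127,240),post=(155,222),stop=(174,244),can=(340,118),sauc=(445,240),spoon=(410,290),counter=(350,330)).items(): print(n,h[v,u],np.round(P[v,u],4))
b=(h[...,0]<15)&(h[...,1]>90)&(h[...,2]<110)
for B in blobs(b,800):
    if P[B[:,1],B[:,0],2].mean()<.03: 
        r=cv2.minAreaRect(ray(B,c,.008)[:,:2].astype('float32')*1000);print('base',B.mean(0),r)
bd=(h[...,0]>10)&(h[...,0]<25)&(h[...,1]>60)&(h[...,2]>120)
for B in blobs(bd,3000):
    Q=P[B[:,1],B[:,0]]; print('board',B.mean(0),np.median(Q,0),cv2.minAreaRect(ray(B,c,.024)[:,:2].astype('float32')*1000))
cv2.imwrite('pics/crop0.png',cv2.resize(im[180:330,100:330,::-1],None,fx=3.4,fy=3.4,interpolation=cv2.INTER_CUBIC))
E
```

```text
spoon [0.7677 0.1191] -0.882 0.2702 348
spoon [ 0.6294 -0.3111] 2.263 0.0247 111
spoon [ 0.6141 -0.364 ] -1.792 0.0728 133
spoon [ 0.4962 -0.1822] 1.547 0.0227 113
spoon [ 0.4595 -0.3369] 2.055 0.1008 236
spoon [ 0.4352 -0.1837] -3.02 0.074 152
base [ 12 149  72] [0.4418 0.3244 0.0071]
board [ 16 118 167] [0.4907 0.1397 0.0226]
dowel [ 98   8 127] [0.5991 0.2238 0.0387]
bail [90  6 85] [0.5264 0.3731 0.0699]
post [ 9 34 75] [0.5664 0.3288 0.041 ]
stop [90  5 97] [0.5223 0.2906 0.0364]
can [103  13 135] [ 0.756  -0.0413  0.1123]
sauc [104 135 132] [ 5.328e-01 -2.633e-01 -4.000e-04]
spoon [ 26  10 183] [ 0.4289 -0.1851  0.0119]
counter [ 23  19 122] [ 0.3486 -0.0629 -0.0041]
base [215.39033136 247.03165183] ((506.32965087890625, 187.63539123535156), (331.9756774902344, 226.55908203125), 88.01398468017578)
board [106.20670391  94.28417132] [0.84419495 0.43594968 0.04524314] ((832.037109375, 474.8990783691406), (229.6456756591797, 226.96009826660156), 86.72833251953125)
board [246.46939281 263.11821561] [0.48413337 0.14563166 0.02426316] ((484.48333740234375, 146.76419067382812), (139.9977569580078, 239.74368286132812), 1.8677903413772583)
```

View pics/crop0.png

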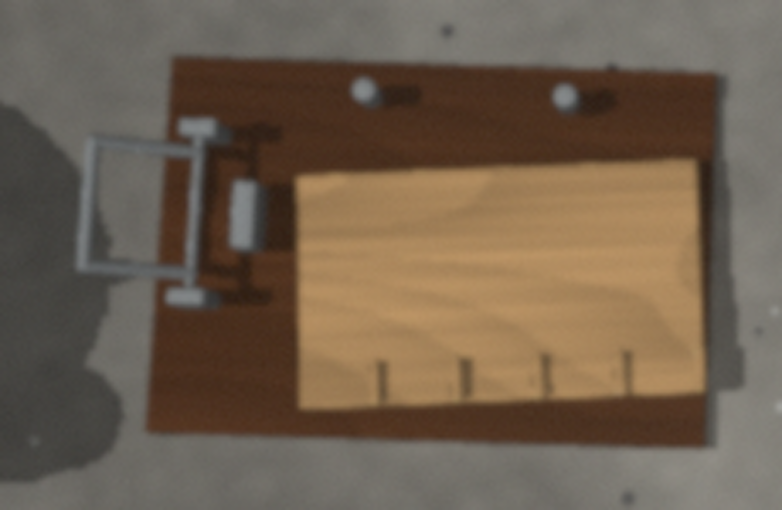

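Base yaw is about -0.035 rad and its origin about (0.521, 0.170). The board is about 36 mm short in x and 23 mm short in y, turned +0.033. There are three white spoons near px (408,275), (485,197) and (485,277). I'll start the board push.

jog_arm([
  {"dx": 1.3, "dy": -3.2, "turn": 0.11},
  {"dx": 1.3, "dy": -3.2, "turn": 0.107},
  {"dx": 1.3, "dy": -3.2},
  {"dx": 1.3, "dy": -3.2},
  {"dx": 1.3, "dy": -3.2},
  {"dx": 1.3, "dy": -3.2},
  {"dx": 1.3, "dy": -3.2},
  {"dx": 1.3, "dy": -3.2},
  {"dx": 1.3, "dy": -3.2},
  {"dx": 1.3, "dy": -3.2},
  {"dx": 1.3, "dy": -3.2},
  {"dx": 1.3, "dy": -3.2},
], fingers=0, grip_force=20)

```text
validation failed for argument at $.mo...
```

jog_arm([
  {"dx": 1.35, "dy": -2.8},
  {"dx": 1.35, "dy": -2.8},
  {"dx": 1.35, "dy": -2.8},
  {"dx": 1.35, "dy": -2.8},
  {"dz": -3.6},
  {"dz": -3.6},
  {"dz": -3.6},
  {"dz": -3.6},
  {"dz": -3.6},
  {"dz": 0},
  {"dz": 0},
])

```text
validation failed for argument at $.mo...
```

```bash
python3 - <<'E'
from h import *
im,d,c=grab('top'); save('top1.png',im)
h=cv2.cvtColor(im,cv2.COLOR_RGB2HSV)
m=((h[...,1]<45)&(h[...,2]>150)).astype('uint8'); m=cv2.morphologyEx(m,cv2.MORPH_CLOSE,np.ones((5,5)))
for b in blobs(m,60): print(b.mean(0),len(b),ray(b.mean(0),c,.01))
cv2.imwrite('pics/m.png',m*255)
cr=im[170:320,370:530,::-1]; cv2.imwrite('pics/crop1.png',np.hstack([cv2.resize(cr,(400,375)),cv2.resize(m[170:320,370:530,None].repeat(3,2)*255,(400,375))]))
E
```

```text
[164.55845771  28.64054726] 804 [[0.99640357 0.33199348 0.01      ]]
[327.77151129  30.63891141] 8635 [[ 0.99138997 -0.02202599  0.01      ]]
[494.64408311  37.80397471] 1107 [[ 0.97440974 -0.38487178  0.01      ]]
[125.27327327  44.43243243] 333 [[0.96023877 0.41545139 0.01      ]]
[182.56060606  43.42424242] 66 [[0.96237754 0.2920936  0.01      ]]
[559.32352941  45.51470588] 68 [[ 0.95645802 -0.52492261  0.01      ]]
[264.6932814  128.66796495] 1027 [[0.77087728 0.11325602 0.01      ]]
[339.07281553 132.9223301 ] 206 [[ 0.76110972 -0.04421109  0.01      ]]
[480.29722222 197.08611111] 360 [[ 0.62150417 -0.33782277  0.01      ]]
[408.1202046  272.73657289] 391 [[ 0.46416746 -0.18259574  0.01      ]]
[477.98044693 277.76256983] 358 [[ 0.45317521 -0.32554596  0.01      ]]
[ 49.61455108 308.25541796] 646 [[0.39590957 0.54451154 0.01      ]]
```

View pics/crop1.png

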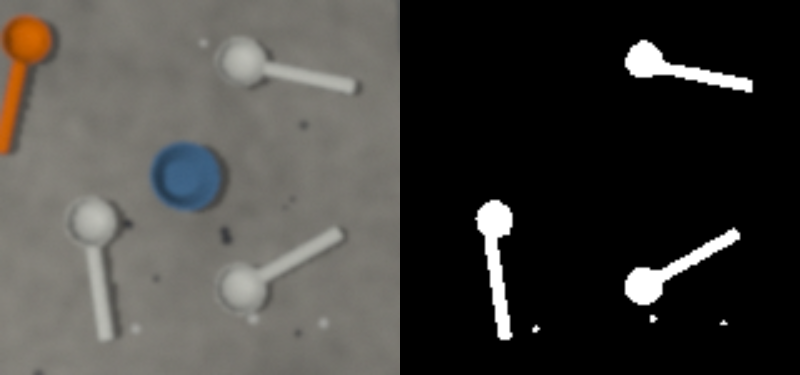

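The mask picks up the three spoons cleanly. The move calls were rejected, so I'll try rows with all four keys.

jog_arm([
  {"dx": 1.3, "dy": -3.2, "dz": 0, "turn": 0.11},
  {"dx": 1.3, "dy": -3.2, "dz": 0, "turn": 0.107},
], fingers=0, grip_force=20)

```text
time: 0.32
tool_pos: [0.1937, 0.5897, 0.2301]
tcp_rot: [-0.043, -3.141, 0.002]
wrist_force: [0.5, 0.1, -0.7]
width: 0.747
```

jog_arm([
  {"dx": 1.3, "dy": -3.2, "dz": 0, "turn": 0},
  {"dx": 1.3, "dy": -3.2, "dz": 0, "turn": 0},
  {"dx": 1.3, "dy": -3.2, "dz": 0, "turn": 0},
  {"dx": 1.3, "dy": -3.2, "dz": 0, "turn": 0},
  {"dx": 1.3, "dy": -3.2, "dz": 0, "turn": 0},
  {"dx": 1.3, "dy": -3.2, "dz": 0, "turn": 0},
  {"dx": 1.3, "dy": -3.2, "dz": 0, "turn": 0},
  {"dx": 1.3, "dy": -3.2, "dz": 0, "turn": 0},
  {"dx": 1.3, "dy": -3.2, "dz": 0, "turn": 0},
  {"dx": 1.3, "dy": -3.2, "dz": 0, "turn": 0},
  {"dx": 1.3, "dy": -3.2, "dz": 0, "turn": 0},
  {"dx": 1.3, "dy": -3.2, "dz": 0, "turn": 0},
])

```text
time: 1.32
tool_pos: [0.3502, 0.2041, 0.2312]
tcp_rot: [0.054, 3.141, 0.0]
wrist_force: [0.3, 0.5, -0.3]
width: 0.0
```

jog_arm([
  {"dx": 1.4, "dy": -2.5, "dz": 0, "turn": 0},
  {"dx": 1.4, "dy": -2.4, "dz": 0, "turn": 0},
  {"dx": 0, "dy": 0, "dz": -3.6, "turn": 0},
  {"dx": 0, "dy": 0, "dz": -3.6, "turn": 0},
  {"dx": 0, "dy": 0, "dz": -3.6, "turn": 0},
  {"dx": 0, "dy": 0, "dz": -3.6, "turn": 0},
  {"dx": 0, "dy": 0, "dz": -3.6, "turn": 0},
  {"dx": 0, "dy": 0, "dz": 0, "turn": 0},
  {"dx": 0, "dy": 0, "dz": 0, "turn": 0},
])

```text
time: 2.07
tool_pos: [0.3757, 0.1558, 0.0496]
tcp_rot: [-0.055, -3.135, 0.003]
wrist_force: [0.9, 1.5, 1.1]
width: 0.002
```

jog_arm([
  {"dx": 0, "dy": 0, "dz": -1.8, "turn": 0},
  {"dx": 0, "dy": 0, "dz": -1.8, "turn": 0},
  {"dx": 0.8, "dy": 0, "dz": 0, "turn": 0},
  {"dx": 0.8, "dy": 0, "dz": 0, "turn": 0},
  {"dx": 0.5, "dy": 0, "dz": 0, "turn": 0},
  {"dx": 0.5, "dy": -0.02, "dz": 0, "turn": 0},
  {"dx": 0.5, "dy": -0.02, "dz": 0, "turn": 0},
  {"dx": 0.5, "dy": -0.02, "dz": 0, "turn": 0},
  {"dx": 0.5, "dy": -0.02, "dz": 0, "turn": 0},
  {"dx": 0.5, "dy": -0.02, "dz": 0, "turn": 0},
  {"dx": 0.5, "dy": -0.02, "dz": 0, "turn": 0},
  {"dx": 0.4, "dy": -0.01, "dz": 0, "turn": 0},
])

```text
time: 3.07
tool_pos: [0.4337, 0.1553, 0.0152]
tcp_rot: [-0.055, -3.141, 0.0]
wrist_force: [0.4, 0.3, 0.4]
width: -0.001
```

```bash
cat >> h.py <<'E'
def board(im,c):
    h=cv2.cvtColor(im,cv2.COLOR_RGB2HSV)
    bd=(h[...,0]>10)&(h[...,0]<25)&(h[...,1]>60)&(h[...,2]>120)
    B=[b for b in blobs(bd,2000) if 180<b.mean(0)[0]<330 and 200<b.mean(0)[1]<320][0]
    return cv2.minAreaRect(ray(B,c,.024)[:,:2].astype('float32')*1000)
E
python3 - <<'E'
from h import *
im,d,c=grab('top'); save('top2.png',im); print(board(im,c), bot.read_state()['tool_pos'],bot.read_state()['wrist_force'])
cv2.imwrite('pics/crop2.png',cv2.resize(im[180:330,100:330,::-1],None,fx=3.4,fy=3.4,interpolation=cv2.INTER_CUBIC))
E
```

```text
((518.5479125976562, 143.6385498046875), (239.12306213378906, 128.82266235351562), 89.76983642578125) [0.43469181 0.15551043 0.01545519] [ 1.57116486 -0.25816254  1.27408249]
```

View pics/crop2.png

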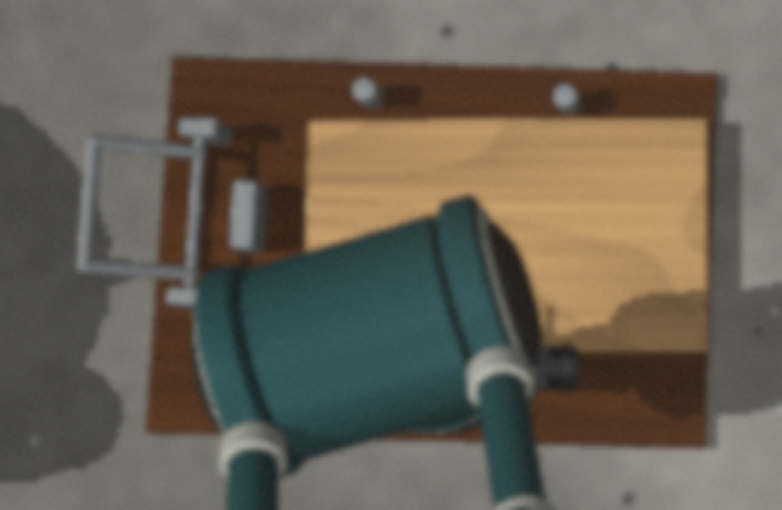

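jog_arm([
  {"dx": 0.2, "dy": 0, "dz": 0, "turn": 0},
  {"dx": 0.2, "dy": 0, "dz": 0, "turn": 0},
  {"dx": 0.2, "dy": 0, "dz": 0, "turn": 0},
  {"dx": 0.1, "dy": 0, "dz": 0, "turn": 0},
  {"dx": 0, "dy": 0, "dz": 0, "turn": 0},
])

```text
time: 3.53
tool_pos: [0.4392, 0.1553, 0.0149]
tcp_rot: [-0.055, -3.139, 0.0]
wrist_force: [-3.5, 0.9, 1.3]
width: -0.001
```

jog_arm([
  {"dx": 0.1, "dy": 0, "dz": 0, "turn": 0},
  {"dx": 0.1, "dy": 0, "dz": 0, "turn": 0},
  {"dx": 0, "dy": 0, "dz": 0, "turn": 0},
])

```text
time: 3.78
tool_pos: [0.4394, 0.1552, 0.0145]
tcp_rot: [-0.055, -3.136, 0.001]
wrist_force: [-6.8, 1.9, 2.2]
width: 0.001
```

jog_arm([
  {"dx": -1.0, "dy": 0, "dz": 0, "turn": 0},
  {"dx": -0.5, "dy": 0, "dz": 2, "turn": 0},
  {"dx": 0, "dy": 0, "dz": 3, "turn": 0},
  {"dx": 1.8, "dy": -3.4, "dz": 0, "turn": 0},
  {"dx": 1.8, "dy": -3.4, "dz": 0, "turn": 0},
  {"dx": 1.8, "dy": -3.4, "dz": 0, "turn": 0},
  {"dx": 1.8, "dy": -3.4, "dz": 0, "turn": 0},
  {"dx": 1.7, "dy": -3.4, "dz": 0, "turn": 0},
  {"dx": 0, "dy": -0.5, "dz": -2.4, "turn": 0},
  {"dx": 0, "dy": 0, "dz": -2.4, "turn": 0},
  {"dx": 0, "dy": 0, "dz": 0, "turn": 0},
])

```text
time: 4.7
tool_pos: [0.5132, -0.0205, 0.0137]
tcp_rot: [-0.058, -3.135, -0.0]
wrist_force: [-1.5, 0.4, -0.6]
width: -0.0
```

```bash
python3 - <<'E'
from h import *
im,d,c=grab('top'); save('top3.png',im); print(board(im,c), bot.read_state()['tool_pos'],bot.read_state()['wrist_force'])
cv2.imwrite('pics/crop3.png',cv2.resize(im[180:330,100:330,::-1],None,fx=3.4,fy=3.4,interpolation=cv2.INTER_CUBIC))
E
```

```text
((519.4756469726562, 161.8399658203125), (202.63165283203125, 141.201904296875), 88.90827178955078) [ 0.51367739 -0.01994565  0.01517555] [-0.15942359  0.69345689 -0.19830405]
```

View pics/crop3.png

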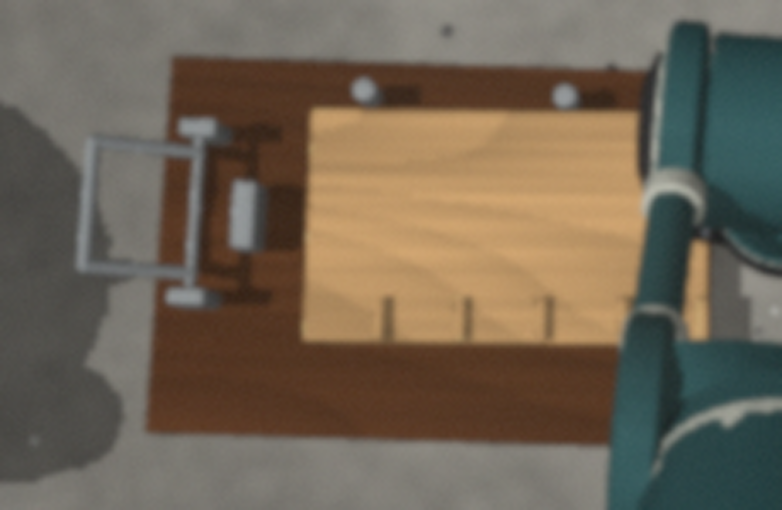

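jog_arm([
  {"dx": 0.03, "dy": 0.8, "dz": 0, "turn": 0},
  {"dx": 0.03, "dy": 0.8, "dz": 0, "turn": 0},
  {"dx": 0.01, "dy": 0.4, "dz": 0, "turn": 0},
  {"dx": 0.01, "dy": 0.4, "dz": 0, "turn": 0},
  {"dx": 0.01, "dy": 0.4, "dz": 0, "turn": 0},
  {"dx": 0.01, "dy": 0.4, "dz": 0, "turn": 0},
  {"dx": 0.01, "dy": 0.4, "dz": 0, "turn": 0},
  {"dx": 0.01, "dy": 0.4, "dz": 0, "turn": 0},
  {"dx": 0.01, "dy": 0.4, "dz": 0, "turn": 0},
  {"dx": 0, "dy": 0.2, "dz": 0, "turn": 0},
  {"dx": 0, "dy": 0, "dz": 0, "turn": 0},
])

```text
time: 5.67
tool_pos: [0.5178, 0.0269, 0.0175]
tcp_rot: [0.054, 3.141, 0.001]
wrist_force: [-0.2, 0.0, 2.7]
width: 0.003
```

```bash
python3 - <<'E'
from h import *
im,d,c=grab('top'); save('top4.png',im); print(board(im,c), bot.read_state()['tool_pos'],bot.read_state()['wrist_force'])
E
```

```text
((520.9454956054688, 201.26429748535156), (147.45635986328125, 141.01797485351562), 89.7153549194336) [0.51776298 0.02686262 0.01753316] [-1.70953971  1.44645694  3.20173688]
```

jog_arm([
  {"dx": 0.01, "dy": 0.4, "dz": 0, "turn": 0},
  {"dx": 0.01, "dy": 0.4, "dz": 0, "turn": 0},
  {"dx": 0.01, "dy": 0.3, "dz": 0, "turn": 0},
  {"dx": 0, "dy": 0.2, "dz": 0, "turn": 0},
  {"dx": 0, "dy": 0, "dz": 0, "turn": 0},
])

```text
time: 6.13
tool_pos: [0.518, 0.0399, 0.0175]
tcp_rot: [0.054, 3.141, 0.0]
wrist_force: [-0.1, -0.5, 4.7]
width: -0.002
```

jog_arm([
  {"dx": 0, "dy": 0.1, "dz": 0, "turn": 0},
  {"dx": 0, "dy": 0.1, "dz": 0, "turn": 0},
  {"dx": 0, "dy": 0, "dz": 0, "turn": 0},
])

```text
time: 6.38
tool_pos: [0.518, 0.0414, 0.0175]
tcp_rot: [0.055, 3.141, -0.0]
wrist_force: [-0.1, -1.0, 4.8]
width: -0.001
```

jog_arm([
  {"dx": 0, "dy": 0.1, "dz": 0, "turn": 0},
  {"dx": 0, "dy": 0.1, "dz": 0, "turn": 0},
  {"dx": 0, "dy": 0, "dz": 0, "turn": 0},
])

```text
time: 6.63
tool_pos: [0.518, 0.0432, 0.0175]
tcp_rot: [0.054, 3.141, -0.001]
wrist_force: [-0.9, -2.7, 5.3]
width: 0.001
```

```bash
python3 - <<'E'
from h import *
im,d,c=grab('top'); save('top5.png',im); print(board(im,c), bot.read_state()['tool_pos'],bot.read_state()['wrist_force'])
E
```

```text
((521.0357666015625, 221.2877655029297), (139.3048858642578, 140.99935913085938), 89.71537017822266) [0.51802377 0.04313416 0.01750448] [-0.99948681 -3.14292154  5.85686041]
```

jog_arm([
  {"dx": 0, "dy": 0.1, "dz": 0, "turn": 0},
  {"dx": 0, "dy": 0.1, "dz": 0, "turn": 0},
  {"dx": 0, "dy": 0, "dz": 0, "turn": 0},
])

```text
time: 6.93
tool_pos: [0.518, 0.0435, 0.0175]
tcp_rot: [0.052, 3.141, -0.005]
wrist_force: [-1.2, -9.2, 5.3]
width: 0.003
```

jog_arm([
  {"dx": 0, "dy": 0.1, "dz": 0, "turn": 0},
  {"dx": 0, "dy": 0.1, "dz": 0, "turn": 0},
  {"dx": 0, "dy": 0, "dz": 0, "turn": 0},
])

```text
time: 7.18
tool_pos: [0.5179, 0.0437, 0.0175]
tcp_rot: [-0.05, -3.141, 0.01]
wrist_force: [-0.5, -15.5, 6.3]
width: -0.0
```

jog_arm([
  {"dx": 0, "dy": -1.5, "dz": 0, "turn": 0},
  {"dx": 0, "dy": -0.5, "dz": 2.5, "turn": 0},
  {"dx": 0, "dy": 0, "dz": 2.5, "turn": 0},
  {"dx": -2.6, "dy": 3.2, "dz": 0, "turn": 0},
  {"dx": -2.6, "dy": 3.2, "dz": 0, "turn": 0},
  {"dx": -2.6, "dy": 3.2, "dz": 0, "turn": 0},
  {"dx": -2.5, "dy": 3.2, "dz": 0, "turn": 0},
  {"dx": 0, "dy": 1.7, "dz": 0, "turn": 0},
  {"dx": 0, "dy": 0, "dz": -2.4, "turn": 0},
  {"dx": 0, "dy": 0, "dz": -2.4, "turn": 0},
  {"dx": 0, "dy": 0, "dz": 0, "turn": 0},
])

```text
time: 8.1
tool_pos: [0.4101, 0.1717, 0.0152]
tcp_rot: [-0.053, -3.133, 0.004]
wrist_force: [-1.2, -0.6, -0.3]
width: -0.005
```

jog_arm([
  {"dx": 0.5, "dy": 0, "dz": 0, "turn": 0},
  {"dx": 0.5, "dy": 0, "dz": 0, "turn": 0},
  {"dx": 0.4, "dy": 0, "dz": 0, "turn": 0},
  {"dx": 0.3, "dy": 0, "dz": 0, "turn": 0},
  {"dx": 0.2, "dy": 0, "dz": 0, "turn": 0},
  {"dx": 0.2, "dy": 0, "dz": 0, "turn": 0},
  {"dx": 0.1, "dy": 0, "dz": 0, "turn": 0},
  {"dx": 0, "dy": 0, "dz": 0, "turn": 0},
])

```text
time: 8.77
tool_pos: [0.4372, 0.1723, 0.0195]
tcp_rot: [0.055, 3.141, 0.0]
wrist_force: [-0.2, 0.1, 0.2]
width: 0.001
```

jog_arm([
  {"dx": 0.1, "dy": 0, "dz": 0, "turn": 0},
  {"dx": 0.1, "dy": 0, "dz": 0, "turn": 0},
  {"dx": 0, "dy": 0, "dz": 0, "turn": 0},
])

```text
time: 9.02
tool_pos: [0.4388, 0.1725, 0.0193]
tcp_rot: [0.054, 3.141, 0.0]
wrist_force: [-0.1, 0.1, -0.7]
width: 0.001
```

jog_arm([
  {"dx": 0, "dy": 0, "dz": -0.4, "turn": 0},
  {"dx": 0.1, "dy": 0, "dz": 0, "turn": 0},
  {"dx": 0.1, "dy": 0, "dz": 0, "turn": 0},
  {"dx": 0.1, "dy": 0, "dz": 0, "turn": 0},
  {"dx": 0, "dy": 0, "dz": 0, "turn": 0},
])

```text
time: 9.43
tool_pos: [0.4404, 0.1723, 0.0146]
tcp_rot: [-0.055, -3.138, 0.001]
wrist_force: [-3.3, 1.7, -1.2]
width: 0.001
```

jog_arm([
  {"dx": 0.1, "dy": 0, "dz": 0, "turn": 0},
  {"dx": 0.1, "dy": 0, "dz": 0, "turn": 0},
  {"dx": 0.1, "dy": 0, "dz": 0, "turn": 0},
  {"dx": 0, "dy": 0, "dz": 0, "turn": 0},
])

```text
time: 9.77
tool_pos: [0.441, 0.172, 0.0143]
tcp_rot: [-0.055, -3.133, 0.002]
wrist_force: [-10.7, 2.0, 4.7]
width: -0.002
```

jog_arm([
  {"dx": -1.5, "dy": 0, "dz": 0, "turn": 0},
  {"dx": -0.5, "dy": 0.5, "dz": 3, "turn": 0},
  {"dx": 0, "dy": 0, "dz": 4, "turn": 0},
  {"dx": 0, "dy": 2.5, "dz": 3, "turn": 0},
  {"dx": 0, "dy": 4, "dz": 0, "turn": 0},
  {"dx": 0, "dy": 4, "dz": 0, "turn": 0},
  {"dx": 0, "dy": 4, "dz": 0, "turn": 0},
  {"dx": 0, "dy": 4, "dz": 0, "turn": 0},
  {"dx": 0, "dy": 2, "dz": 0, "turn": 0},
  {"dx": 0, "dy": 0, "dz": 0, "turn": 0},
], fingers=4)

```text
time: 10.6
tool_pos: [0.4261, 0.3874, 0.1164]
tcp_rot: [0.049, 3.137, 0.006]
wrist_force: [0.5, -0.3, 0.7]
width: 0.467
```

```bash
python3 - <<'E'
from h import *
im,d,c=grab('top'); save('top6.png',im); print(board(im,c), bot.read_state()['tool_pos'])
O=np.array([.5207,.1696,0]);a=-.0347;R=np.array([[np.cos(a),-np.sin(a),0],[np.sin(a),np.cos(a),0],[0,0,1]])
w=lambda p:O+np.array(p)/1000@R.T
k=3.4;A=cv2.resize(im[180:330,100:330],None,fx=k,fy=k,interpolation=cv2.INTER_CUBIC)
def poly(pts,col,cl=True):
    q=(proj([w(p) for p in pts],c)-[100,180]+.5)*k; cv2.polylines(A,[np.int32(q)],cl,col,1)
poly([(-130,-150,8),(100,-150,8),(100,185,8),(-130,185,8)],(255,0,0))
poly([(-70,-120,24),(70,-120,24),(70,120,24),(-70,120,24)],(0,255,0))
for y in(-60,60): poly([(77+7*np.cos(t),y+7*np.sin(t),36) for t in np.arange(0,6.3,.4)],(0,255,255))
poly([(-20,120,36),(20,120,36),(20,134,36),(-20,134,36)],(0,255,255))
poly([(-34,211.4,56.6),(34,211.4,56.6)],(255,255,0),False)
save('crop6.png',A); print(w((0,211.4,56.6)),w((0,155,96)),w((0,95.2,31)))
E
```

```text
((522.5216064453125, 168.6781463623047), (240.29238891601562, 139.3711700439453), 88.95802307128906) [0.42563315 0.38488644 0.11585964]
[0.52803411 0.38087274 0.0566    ] [0.52607742 0.32450669 0.096     ] [0.52400278 0.26474269 0.031     ]
```

View pics/crop6.png

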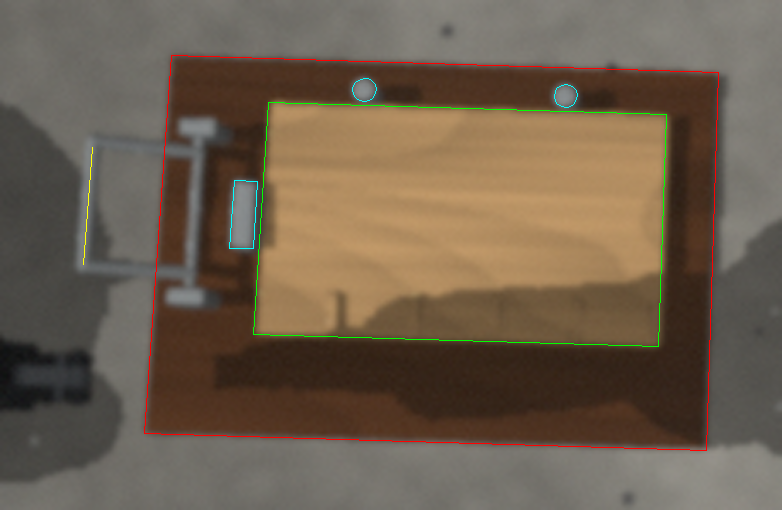

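The board matches the home outline, and the dowels and stop match too. Next is the bail: grip the bar.

jog_arm([
  {"dx": 3.5, "dy": -0.1, "dz": 0, "turn": 0},
  {"dx": 3.5, "dy": -0.1, "dz": 0, "turn": 0},
  {"dx": 3.2, "dy": 0, "dz": 0, "turn": 0},
  {"dx": 0, "dy": 0, "dz": 0, "turn": 0},
  {"dx": 0, "dy": 0, "dz": -3, "turn": 0},
  {"dx": 0, "dy": 0, "dz": -3, "turn": 0},
  {"dx": 0, "dy": 0, "dz": -0.8, "turn": 0},
  {"dx": 0, "dy": 0, "dz": 0, "turn": 0},
  {"dx": 0, "dy": 0, "dz": 0, "turn": 0},
])

```text
time: 11.4
tool_pos: [0.5265, 0.3795, 0.0472]
tcp_rot: [-0.055, -3.14, 0.001]
wrist_force: [0.0, 1.1, 0.4]
width: 0.468
```

jog_arm([
  {"dx": 0, "dy": 0, "dz": 0, "turn": 0},
  {"dx": 0, "dy": 0, "dz": 0, "turn": 0},
  {"dx": 0, "dy": 0, "dz": 0, "turn": 0},
  {"dx": 0, "dy": 0, "dz": 0, "turn": 0},
  {"dx": 0, "dy": 0, "dz": 0, "turn": 0},
], fingers=0)

```text
time: 11.82
tool_pos: [0.5279, 0.3785, 0.0479]
tcp_rot: [0.053, 3.139, -0.004]
wrist_force: [3.0, -6.9, -3.3]
width: 0.083
```

jog_arm([
  {"dx": -0.01, "dy": -0.3, "dz": 0.69, "turn": 0},
  {"dx": -0.01, "dy": -0.38, "dz": 0.64, "turn": 0},
  {"dx": -0.02, "dy": -0.46, "dz": 0.59, "turn": 0},
  {"dx": -0.02, "dy": -0.53, "dz": 0.53, "turn": 0},
  {"dx": -0.02, "dy": -0.59, "dz": 0.46, "turn": 0},
  {"dx": -0.02, "dy": -0.65, "dz": 0.38, "turn": 0},
  {"dx": -0.02, "dy": -0.69, "dz": 0.3, "turn": 0},
  {"dx": -0.02, "dy": -0.72, "dz": 0.21, "turn": 0},
  {"dx": -0.03, "dy": -0.74, "dz": 0.12, "turn": 0},
  {"dx": -0.03, "dy": -0.75, "dz": 0.03, "turn": 0},
])

```text
time: 12.65
tool_pos: [0.5256, 0.3213, 0.0849]
tcp_rot: [0.055, 3.139, -0.001]
wrist_force: [8.5, 2.7, -21.4]
width: 0.078
```

jog_arm([
  {"dx": -0.03, "dy": -0.75, "dz": -0.07, "turn": 0},
  {"dx": -0.03, "dy": -0.73, "dz": -0.16, "turn": 0},
  {"dx": -0.03, "dy": -0.71, "dz": -0.25, "turn": 0},
  {"dx": -0.02, "dy": -0.67, "dz": -0.34, "turn": 0},
  {"dx": -0.02, "dy": -0.62, "dz": -0.42, "turn": 0},
  {"dx": -0.02, "dy": -0.57, "dz": -0.49, "turn": 0},
  {"dx": -0.02, "dy": -0.5, "dz": -0.56, "turn": 0},
  {"dx": -0.02, "dy": -0.43, "dz": -0.62, "turn": 0},
  {"dx": -0.01, "dy": -0.35, "dz": -0.66, "turn": 0},
  {"dx": -0.01, "dy": -0.26, "dz": -0.71, "turn": 0},
  {"dx": 0, "dy": 0, "dz": 0, "turn": 0},
])

```text
time: 13.57
tool_pos: [0.5239, 0.2668, 0.0435]
tcp_rot: [0.055, 3.138, 0.002]
wrist_force: [2.1, 5.0, -1.4]
width: 0.083
```

jog_arm([
  {"dx": 0, "dy": 0, "dz": 0, "turn": 0},
  {"dx": 0, "dy": 0, "dz": 0, "turn": 0},
  {"dx": 0, "dy": 0, "dz": 0, "turn": 0},
  {"dx": 0, "dy": 0, "dz": 2, "turn": 0},
  {"dx": 0, "dy": 0, "dz": 2.5, "turn": 0},
], fingers=2.5)

```text
time: 13.98
tool_pos: [0.5198, 0.2646, 0.0862]
tcp_rot: [-0.054, -3.134, 0.006]
wrist_force: [0.9, 0.1, 0.2]
width: 0.291
```

jog_arm([
  {"dx": 0, "dy": -0.2, "dz": 0, "turn": 0},
  {"dx": 0, "dy": 0, "dz": 0, "turn": 0},
  {"dx": 0, "dy": 0, "dz": 0, "turn": 0},
  {"dx": 0, "dy": 0, "dz": 0, "turn": 0},
  {"dx": 0, "dy": 0, "dz": -1.5, "turn": 0},
  {"dx": 0, "dy": 0, "dz": -1.5, "turn": 0},
  {"dx": 0, "dy": 0, "dz": -0.8, "turn": 0},
  {"dx": 0, "dy": 0, "dz": -0.8, "turn": 0},
  {"dx": 0, "dy": 0, "dz": -0.5, "turn": 0},
  {"dx": 0, "dy": 0, "dz": 0, "turn": 0},
], fingers=0)

```text
time: 14.82
tool_pos: [0.5215, 0.2639, 0.0363]
tcp_rot: [-0.055, -3.138, 0.002]
wrist_force: [-0.7, 0.9, -0.3]
width: 0.003
```

jog_arm([
  {"dx": 0, "dy": 0, "dz": -0.2, "turn": 0},
  {"dx": 0, "dy": 0, "dz": -0.2, "turn": 0},
  {"dx": 0, "dy": 0, "dz": 0, "turn": 0},
])

```text
time: 15.07
tool_pos: [0.5232, 0.2647, 0.0348]
tcp_rot: [0.055, 3.14, 0.001]
wrist_force: [-1.0, -0.3, 1.5]
width: -0.002
```

jog_arm([
  {"dx": 0, "dy": 0, "dz": -0.2, "turn": 0},
  {"dx": 0, "dy": 0, "dz": -0.1, "turn": 0},
  {"dx": 0, "dy": 0, "dz": 0, "turn": 0},
  {"dx": 0, "dy": 0, "dz": 0, "turn": 0},
])

```text
time: 15.4
tool_pos: [0.5234, 0.2648, 0.0342]
tcp_rot: [0.055, 3.14, 0.001]
wrist_force: [-5.7, -2.6, 15.8]
width: 0.002
```

jog_arm([
  {"dx": 0, "dy": 0, "dz": 3, "turn": 0},
  {"dx": 0, "dy": 0, "dz": 4, "turn": 0},
  {"dx": 0, "dy": 0, "dz": 4, "turn": 0},
  {"dx": 0, "dy": 0, "dz": 3, "turn": 0},
  {"dx": -1.5, "dy": -3.8, "dz": 0, "turn": 0},
  {"dx": -1.5, "dy": -3.8, "dz": 0, "turn": 0},
  {"dx": -1.5, "dy": -3.8, "dz": 0, "turn": 0},
  {"dx": -1.5, "dy": -3.8, "dz": 0, "turn": 0},
  {"dx": -1.5, "dy": -3.8, "dz": 0, "turn": 0},
  {"dx": -1.5, "dy": -3.8, "dz": 0, "turn": 0},
  {"dx": -1, "dy": -3, "dz": 0, "turn": 0},
  {"dx": 0, "dy": 0, "dz": 0, "turn": 0},
], fingers=4)

```text
time: 16.4
tool_pos: [0.4208, 0.0023, 0.1711]
tcp_rot: [0.062, 3.141, -0.004]
wrist_force: [-0.8, -0.5, 0.8]
width: 0.466
```

```bash
cat >> h.py <<'E'
O=np.array([.5207,.1696,0]);YAW=-.0347;RB=np.array([[np.cos(YAW),-np.sin(YAW),0],[np.sin(YAW),np.cos(YAW),0],[0,0,1]])
w=lambda p:O+np.array(p)/1000@RB.T
def overlay(im,c,u0=100,v0=180,u1=330,v1=330,k=3.4,extra=()):
    A=cv2.resize(im[v0:v1,u0:u1],None,fx=k,fy=k,interpolation=cv2.INTER_CUBIC)
    def poly(pts,col,cl=True):
        q=(proj([w(p) for p in pts],c)-[u0,v0]+.5)*k; cv2.polylines(A,[np.int32(q)],cl,col,1)
    poly([(-130,-150,8),(100,-150,8),(100,185,8),(-130,185,8)],(255,0,0))
    poly([(-70,-120,24),(70,-120,24),(70,120,24),(-70,120,24)],(0,255,0))
    poly([(-34,95.2,31),(34,95.2,31)],(255,255,0),False)
    for y in(-94,-46,2,50): poly([(-20,y,24),(20,y,24)],(0,0,255),False)
    return A
from scipy.optimize import minimize
def spoons2(im,c,z0=0.,roi=(.3,.75,-.6,-.05)):
    "fit silhouette (disc r21 at +38, handle 13 wide -60..+19) to white mask"
    h=cv2.cvtColor(im,cv2.COLOR_RGB2HSV)
    m=((h[...,1]<45)&(h[...,2]>150)).astype('uint8'); m=cv2.morphologyEx(m,cv2.MORPH_CLOSE,np.ones((5,5)))
    gt=np.linspace(-59,59,60); L=[(x,y) for x in gt for y in np.linspace(-20,20,21) if (abs(y)<6.5 and x<19) or (x-38)**2+y*y<21**2]
    L=np.array(L)/1000; out=[]
    for b in blobs(m,150):
        p=ray(b,c,z0+.011)[:,:2]; g=p.mean(0)
        if not(roi[0]<g[0]<roi[1] and roi[2]<g[1]<roi[3]): continue
        V=np.linalg.eigh(np.cov(p.T))[1][:,1]; t=(p-g)@V
        if t.max()>-t.min(): V=-V;t=-t
        M=np.zeros(m.shape,'uint8'); M[b[:,1],b[:,0]]=1
        D=cv2.distanceTransform(1-M,cv2.DIST_L2,5)-cv2.distanceTransform(M,cv2.DIST_L2,5)*.0
        def cost(q):
            a=q[2]; X=np.c_[q[0]+L[:,0]*np.cos(a)-L[:,1]*np.sin(a),q[1]+L[:,0]*np.sin(a)+L[:,1]*np.cos(a),np.full(len(L),z0+.011)]
            uv=proj(X,c).astype('float32'); s1=cv2.remap(D.astype('float32'),uv[:,:1],uv[:,1:],1).mean()
            from scipy.spatial import cKDTree
            return s1+cKDTree(uv).query(b.astype(float))[0].mean()
        q0=np.r_[g+V*(t.max()+t.min())/2,np.arctan2(V[1],V[0])]
        r=minimize(cost,q0,method='Nelder-Mead',options=dict(initial_simplex=q0+np.vstack([[0,0,0],np.diag([.004,.004,.08])]),xatol=1e-4,fatol=1e-3))
        out.append((r.x,r.fun,len(b),np.round(np.median(b,0))))
    return out
E
cat > look.py <<'E'
import sys
from h import *
n=sys.argv[1]; im,d,c=grab('top'); save(n+'.png',im); s=bot.read_state(); print(s['time'],s['tool_pos'],'q6',s['q'][5])
for q in spoons2(im,c): print('spoon',np.round(q[0],4),round(q[1],2),q[2:])
A=overlay(im,c); save('ov'+n+'.png',A)
E
python3 look.py t7
```

```text
16.45 [0.42198503 0.00426746 0.17132327] q6 -1.5796894440631708
spoon [ 0.619 -0.347  1.315] 0.74 (410, array([475., 198.]))
spoon [ 0.4693 -0.1803 -0.0224] 4.38 (279, array([407., 260.]))
```

```bash
cd pics; python3 -c "
import cv2,numpy as np
a=cv2.imread('ovt7.png');b=cv2.resize(cv2.imread('t7.png'),(520,390))
cv2.imwrite('v7.png',np.vstack([cv2.resize(a,(520,340))[:210],b]))"
```

```text
(no output)
```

View pics/v7.png

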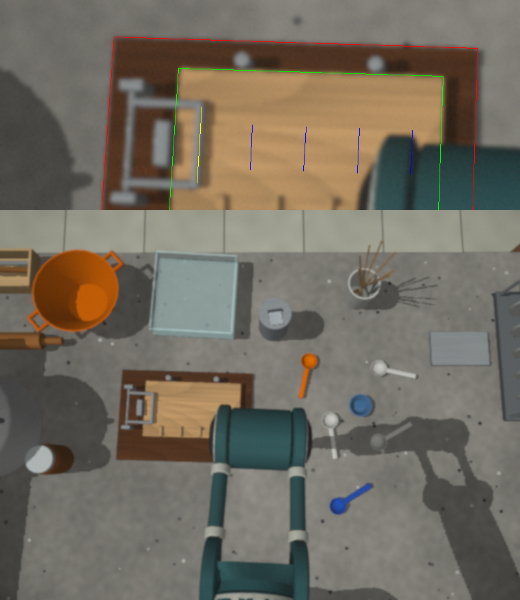

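Bail lies over the board's end and the board is home. Shadows now disturb two spoons, so I'll fit them from the earlier unshadowed picture.

```bash
python3 - <<'E'
from h import *
c=viewer.camera_info('top'); im=cv2.imread('pics/top1.png')[...,::-1].copy()
A=cv2.resize(im[170:320,370:530],None,fx=5,fy=3.9 if 0 else 5)[:600]
for q in spoons2(im,c):
    x,y,a=q[0]; print(np.round(q[0],4),round(q[1],2))
    L=[(-.06,-.0065),(.019,-.0065)]+[(.038+.021*np.cos(t),.021*np.sin(t)) for t in np.arange(-2.8,2.81,.2)]+[(.019,.0065),(-.06,.0065)]
    X=[(x+l*np.cos(a)-m*np.sin(a),y+l*np.sin(a)+m*np.cos(a),.011) for l,m in L]
    cv2.polylines(A,[np.int32((proj(X,c)-[370,170]+.5)*5)],True,(255,0,0),1)
save('fit1.png',A[:600])
for n,z in(('saucer',.01),):
    h=cv2.cvtColor(im,cv2.COLOR_RGB2HSV); print([ray(b.mean(0),c,z) for b in blobs((h[...,0]>95)&(h[...,0]<115)&(h[...,1]>90)&(h[...,2]<200),200) if 420<b.mean(0)[0]<470 and b.mean(0)[1]<270])
E
```

```text
[ 0.619  -0.3465  1.3197] 0.93
[ 0.4557 -0.1828  0.0669] 0.93
[ 0.4586 -0.3353  2.075 ] 1.03
[array([[ 0.53129074, -0.25834252,  0.01      ]])]
```

View pics/fit1.png

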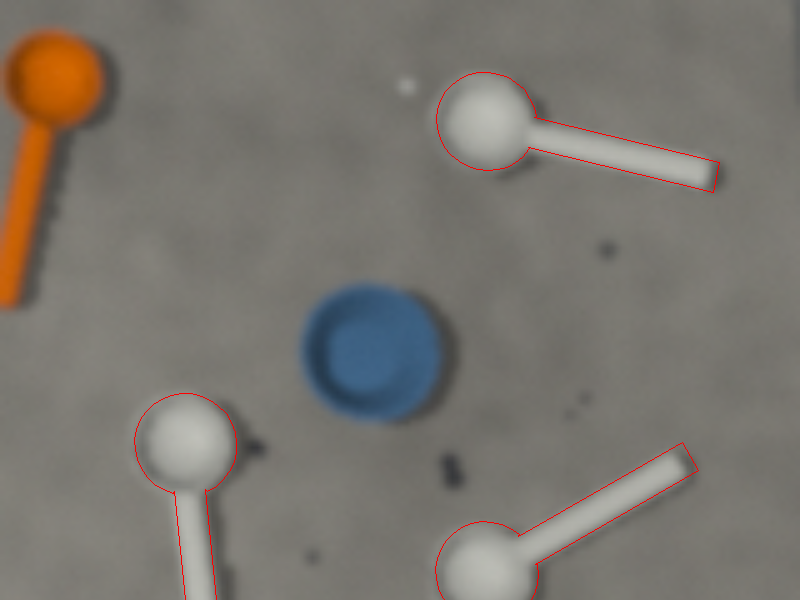

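jog_arm([
  {"dx": 0.7, "dy": -3.7, "dz": 0, "turn": 0.05},
  {"dx": 0.7, "dy": -3.7, "dz": 0, "turn": 0.055},
  {"dx": 0.7, "dy": -3.7, "dz": 0, "turn": 0},
  {"dx": 0.7, "dy": -3.7, "dz": 0, "turn": 0},
  {"dx": 0.6, "dy": -3.9, "dz": 0, "turn": 0},
  {"dx": 0, "dy": 0, "dz": -4, "turn": 0},
  {"dx": 0, "dy": 0, "dz": -4, "turn": 0},
  {"dx": 0, "dy": 0, "dz": -4, "turn": 0},
  {"dx": 0, "dy": 0, "dz": 0, "turn": 0},
  {"dx": 0, "dy": 0, "dz": 0, "turn": 0},
], fingers=4, grip_force=40)

```text
time: 17.28
tool_pos: [0.4549, -0.1788, 0.0489]
tcp_rot: [0.111, -3.134, -0.005]
wrist_force: [0.1, 0.2, 0.1]
width: 0.469
```

```bash
python3 - <<'E'
from h import *
s=bot.read_state();print(s['tool_pos'],s['tcp_rot'])
im,d,c=grab('wrist');P=cloud(d,c);save('w8.png',im)
q=proj([.4557,-.1828,.0085],c);print(q)
cv2.circle(im,tuple(np.int32(q[0])),5,(255,0,0),1);save('w8m.png',im)
E
```

```text
[ 0.45494786 -0.17882776  0.04892575] [ 0.11138478 -3.13400033 -0.00486257]
[[316.24432223 265.95357885]]
```

View pics/w8m.png

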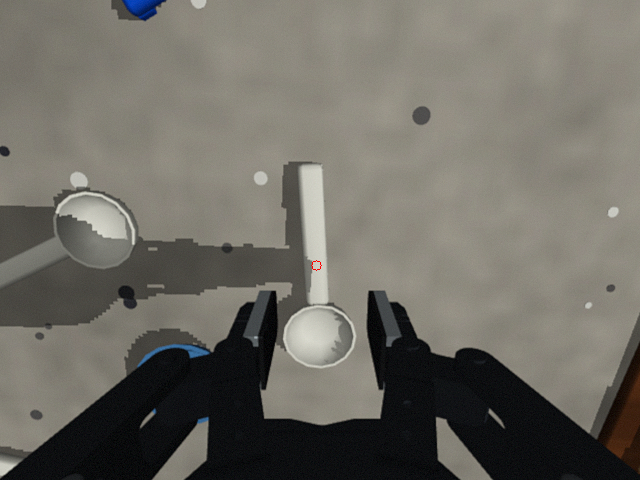

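jog_arm([
  {"dx": 0.1, "dy": -0.4, "dz": 0, "turn": 0},
  {"dx": 0, "dy": 0, "dz": -2, "turn": 0},
  {"dx": 0, "dy": 0, "dz": -1.5, "turn": 0},
  {"dx": 0, "dy": 0, "dz": -0.9, "turn": 0},
  {"dx": 0, "dy": 0, "dz": 0, "turn": 0},
  {"dx": 0, "dy": 0, "dz": 0, "turn": 0},
])

```text
time: 17.83
tool_pos: [0.4589, -0.185, 0.0084]
tcp_rot: [-0.111, 3.138, -0.002]
wrist_force: [0.4, 0.1, 1.0]
width: 0.467
```

jog_arm([
  {"dx": 0, "dy": 0, "dz": 0, "turn": 0},
  {"dx": 0, "dy": 0, "dz": 0, "turn": 0},
  {"dx": 0, "dy": 0, "dz": 0, "turn": 0},
  {"dx": 0, "dy": 0, "dz": 0, "turn": 0},
  {"dx": 0, "dy": 0, "dz": 0, "turn": 0},
  {"dx": 0, "dy": 0, "dz": 0, "turn": 0},
], fingers=0)

```text
time: 18.33
tool_pos: [0.459, -0.1851, 0.0086]
tcp_rot: [-0.111, 3.137, -0.002]
wrist_force: [-1.2, 0.9, 5.2]
width: 0.134
```

jog_arm([
  {"dx": 0, "dy": 0, "dz": 1, "turn": 0},
  {"dx": 0, "dy": 0, "dz": 2, "turn": 0},
  {"dx": 0, "dy": 0, "dz": 3, "turn": 0},
  {"dx": 0, "dy": 0, "dz": 0, "turn": 0},
  {"dx": 0, "dy": 0, "dz": 0, "turn": 0},
])

```text
time: 18.75
tool_pos: [0.4598, -0.1856, 0.0698]
tcp_rot: [-0.11, 3.135, -0.004]
wrist_force: [0.1, -0.1, -1.8]
width: 0.132
```

jog_arm([
  {"dx": 0.2, "dy": 1.5, "dz": 2, "turn": 0},
  {"dx": 0.6, "dy": 3.2, "dz": 0.5, "turn": -0.02},
  {"dx": 0.7, "dy": 3.6, "dz": 0, "turn": -0.02},
  {"dx": 0.7, "dy": 3.6, "dz": 0, "turn": -0.02},
  {"dx": 0.7, "dy": 3.6, "dz": 0, "turn": -0.02},
  {"dx": 0.7, "dy": 3.6, "dz": 0, "turn": -0.025},
  {"dx": 0.7, "dy": 3.6, "dz": 0, "turn": 0},
  {"dx": 0.7, "dy": 3.6, "dz": 0, "turn": 0},
  {"dx": 0.7, "dy": 3.6, "dz": 0, "turn": 0},
  {"dx": 0.4, "dy": 3.0, "dz": 0, "turn": 0},
  {"dx": 0.3, "dy": 2.4, "dz": 0, "turn": 0},
  {"dx": 0, "dy": 0, "dz": 0, "turn": 0},
])

```text
time: 19.75
tool_pos: [0.5215, 0.1723, 0.0912]
tcp_rot: [-0.049, -3.141, -0.002]
wrist_force: [-0.3, -0.2, -0.1]
width: 0.134
```

```bash
python3 - <<'E'
from h import *
s=bot.read_state();print(s['tool_pos'],s['tcp_rot'],s['width'])
im,d,c=grab('wrist');save('w9.png',im)
E
```

```text
[0.52147751 0.17230603 0.09121193] [-4.93241274e-02 -3.14054650e+00 -2.15715619e-03] 0.13414184994273778
```

View pics/w9.png

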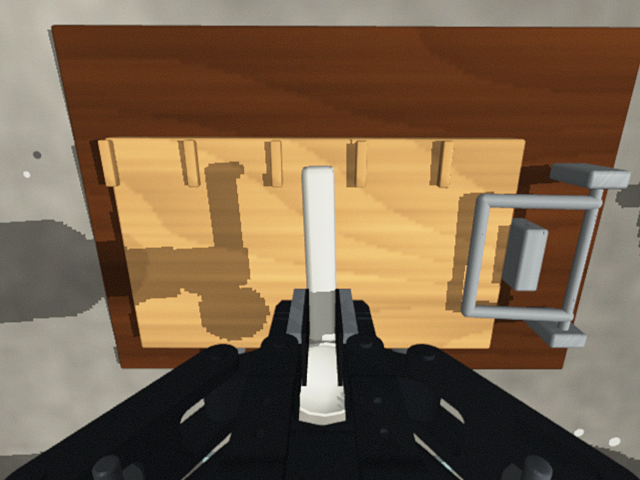

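jog_arm([
  {"dx": 0.2, "dy": 0, "dz": -2, "turn": 0},
  {"dx": 0, "dy": 0, "dz": -2, "turn": 0},
  {"dx": 0, "dy": 0, "dz": -1, "turn": 0},
  {"dx": 0, "dy": 0, "dz": -0.5, "turn": 0},
  {"dx": 0, "dy": 0, "dz": -0.2, "turn": 0},
  {"dx": 0, "dy": 0, "dz": 0, "turn": 0},
  {"dx": 0, "dy": 0, "dz": 0, "turn": 0},
])

```text
time: 20.38
tool_pos: [0.5243, 0.1682, 0.0357]
tcp_rot: [0.055, 3.14, 0.0]
wrist_force: [-0.2, -0.0, -0.2]
width: 0.131
```

jog_arm([
  {"dx": 0, "dy": 0.3, "dz": 0, "turn": 0},
  {"dx": 0, "dy": 0, "dz": -0.2, "turn": 0},
  {"dx": 0, "dy": 0, "dz": -0.1, "turn": 0},
  {"dx": 0, "dy": 0, "dz": 0, "turn": 0},
])

```text
time: 20.72
tool_pos: [0.5243, 0.1718, 0.0326]
tcp_rot: [0.054, 3.14, 0.001]
wrist_force: [0.9, -0.1, 2.4]
width: 0.137
```

jog_arm([
  {"dx": 0, "dy": 0, "dz": 0, "turn": 0},
  {"dx": 0, "dy": 0, "dz": 0, "turn": 0},
  {"dx": 0, "dy": 0, "dz": 0, "turn": 0},
  {"dx": 0, "dy": 0, "dz": 0, "turn": 0},
  {"dx": 0, "dy": 0, "dz": 0, "turn": 0},
], fingers=3)

```text
time: 21.13
tool_pos: [0.5235, 0.1714, 0.0319]
tcp_rot: [-0.055, -3.141, 0.0]
wrist_force: [-0.6, -0.2, 0.8]
width: 0.343
```

jog_arm([
  {"dx": 0, "dy": 0, "dz": 1, "turn": 0},
  {"dx": 0, "dy": 0, "dz": 3, "turn": 0},
  {"dx": 0, "dy": 0, "dz": 4, "turn": 0},
  {"dx": 0, "dy": 0, "dz": 4, "turn": 0},
  {"dx": -1.5, "dy": -3.5, "dz": 2, "turn": 0},
  {"dx": -1.5, "dy": -3.5, "dz": 0, "turn": 0},
  {"dx": -1.5, "dy": -3.5, "dz": 0, "turn": 0},
  {"dx": -1.5, "dy": -3.5, "dz": 0, "turn": 0},
  {"dx": -1.5, "dy": -3.5, "dz": 0, "turn": 0},
  {"dx": 0, "dy": 0, "dz": 0, "turn": 0},
  {"dx": 0, "dy": 0, "dz": 0, "turn": 0},
], fingers=4)

```text
time: 22.05
tool_pos: [0.4487, -0.004, 0.1722]
tcp_rot: [0.061, 3.14, 0.0]
wrist_force: [0.6, -0.3, 0.9]
width: 0.466
```

```bash
cat > look.py <<'E'
import sys
from h import *
n=sys.argv[1]; im,d,c=grab('top'); save(n+'.png',im); s=bot.read_state(); v=s['tcp_rot']; print(s['time'],np.round(s['tool_pos'],4),'jaw',(2*np.arctan2(v[1],v[0])-np.pi/2)%np.pi)
for q in spoons2(im,c): print('counter',np.round(q[0],4),round(q[1],2),q[2:])
for q in spoons2(im,c,.024,(.44,.62,.05,.25)):
    b=(np.r_[q[0][:2],0]-O)@RB; print('board mm',np.round(b[:2]*1000,1),'yaw',round(q[0][2]-YAW,3),round(q[1],2),q[2])
A=overlay(im,c); save('ov'+n+'.png',A)
E
python3 look.py t10
```

```text
22.1 [ 0.4493 -0.003   0.1721] jaw 1.5336270582387015
counter [ 0.619  -0.347   1.3165] 0.71 (420, array([475., 198.]))
board mm [1.8 1.9] yaw -0.113 0.89 423
```

jog_arm([
  {"dx": 1.1, "dy": -2.3, "dz": 0, "turn": -0.12},
  {"dx": 1.1, "dy": -2.3, "dz": 0, "turn": -0.12},
  {"dx": 1.1, "dy": -2.3, "dz": 0, "turn": -0.12},
  {"dx": 1.1, "dy": -2.3, "dz": 0, "turn": -0.12},
  {"dx": 1.1, "dy": -2.3, "dz": 0, "turn": -0.12},
  {"dx": 1.1, "dy": -2.3, "dz": 0, "turn": -0.12},
  {"dx": 1.1, "dy": -2.3, "dz": 0, "turn": -0.12},
  {"dx": 1.1, "dy": -2.3, "dz": 0, "turn": -0.12},
  {"dx": 1.1, "dy": -2.3, "dz": 0, "turn": -0.12},
  {"dx": 1.1, "dy": -2.3, "dz": 0, "turn": -0.12},
  {"dx": 1.1, "dy": -2.3, "dz": 0, "turn": -0.12},
  {"dx": 1.1, "dy": -2.3, "dz": 0, "turn": -0.12},
])

```text
time: 23.1
tool_pos: [0.5831, -0.278, 0.1712]
tcp_rot: [-2.117, -2.321, -0.001]
wrist_force: [-0.2, 0.4, 0.7]
width: 0.469
```

jog_arm([
  {"dx": 1.2, "dy": -2.3, "dz": 0, "turn": -0.12},
  {"dx": 1.2, "dy": -2.3, "dz": 0, "turn": -0.12},
  {"dx": 1.3, "dy": -2.2, "dz": 0, "turn": -0.105},
  {"dx": 0, "dy": 0, "dz": -4, "turn": 0},
  {"dx": 0, "dy": 0, "dz": -4, "turn": 0},
  {"dx": 0, "dy": 0, "dz": -4, "turn": 0},
  {"dx": 0, "dy": 0, "dz": 0, "turn": 0},
  {"dx": 0, "dy": 0, "dz": 0, "turn": 0},
])

```text
time: 23.77
tool_pos: [0.6167, -0.3436, 0.0476]
tcp_rot: [-2.472, -1.926, 0.004]
wrist_force: [0.2, -0.8, -0.1]
width: 0.468
```

```bash
cat > wr.py <<'E'
import sys
from h import *
s=bot.read_state(); v=s['tcp_rot']; print(s['time'],np.round(s['tool_pos'],4),'jaw',(2*np.arctan2(v[1],v[0])-np.pi/2)%np.pi,'w',s['width'],'q16',s['q'][[0,5]])
im,d,c=grab('wrist');save(sys.argv[1]+'.png',im)
P=cloud(d,c); h=cv2.cvtColor(im,cv2.COLOR_RGB2HSV)
# white spoon pixels by colour + height from depth
m=(h[...,1]<45)&(h[...,2]>70)&(P[...,2]>.0045)&(P[...,2]<.02)&(d>0)
for b in blobs(cv2.morphologyEx(m.astype('uint8'),cv2.MORPH_OPEN,np.ones((5,5))),1500):
    X=P[b[:,1],b[:,0],:2]; g=X.mean(0); V=np.linalg.eigh(np.cov(X.T))[1][:,1]; t=(X-g)@V
    if t.max()>-t.min(): V=-V;t=-t
    print('spoon mid',np.round(g+V*(t.max()+t.min())/2,4),'yaw',np.arctan2(V[1],V[0]),'len',np.ptp(t),'n',len(b))
E
python3 wr.py w11; python3 look.py t11
```

```text
23.7667 [ 0.6167 -0.3436  0.0476] jaw 2.8943281236854634 w 0.4679727017563593 q16 [-0.54373887 -0.29666446]
spoon mid [ 0.6204 -0.3495] yaw 1.3582819940030035 len 0.1254241219312441 n 7901
spoon mid [ 0.4648 -0.3386] yaw -1.057114561865984 len 0.10027343284894082 n 4319
spoon mid [ 0.6719 -0.4893] yaw -1.2335162328942737 len 0.06599305474475169 n 1551
23.8667 [ 0.6205 -0.3465  0.0537] jaw 2.8939460873420515
counter [ 0.622  -0.3385  1.3471] 3.89 (291, array([469., 195.]))
counter [ 0.4558 -0.3289  2.1933] 2.81 (350, array([470., 282.]))
board mm [1.8 1.5] yaw -0.114 0.85 430
```

jog_arm([
  {"dx": 0, "dy": 0, "dz": -2, "turn": 0},
  {"dx": 0, "dy": 0, "dz": -1.5, "turn": 0},
  {"dx": 0, "dy": 0, "dz": -1, "turn": 0},
  {"dx": 0, "dy": 0, "dz": -0.3, "turn": 0},
  {"dx": 0, "dy": 0, "dz": 0, "turn": 0},
  {"dx": 0, "dy": 0, "dz": 0, "turn": 0},
])

```text
time: 24.37
tool_pos: [0.6184, -0.3467, 0.0039]
tcp_rot: [2.48, 1.928, 0.0]
wrist_force: [0.9, 0.3, 0.2]
width: 0.468
```

jog_arm([
  {"dx": 0, "dy": 0, "dz": 0, "turn": 0},
  {"dx": 0, "dy": 0, "dz": 0, "turn": 0},
  {"dx": 0, "dy": 0, "dz": 0, "turn": 0},
  {"dx": 0, "dy": 0, "dz": 0, "turn": 0},
  {"dx": 0, "dy": 0, "dz": 0, "turn": 0},
  {"dx": 0, "dy": 0, "dz": 0, "turn": 0},
], fingers=0)

```text
time: 24.87
tool_pos: [0.6189, -0.3471, 0.0046]
tcp_rot: [2.479, 1.927, 0.001]
wrist_force: [-0.8, -1.3, 6.5]
width: 0.138
```

jog_arm([
  {"dx": 0, "dy": 0, "dz": 1, "turn": 0},
  {"dx": 0, "dy": 0, "dz": 2, "turn": 0},
  {"dx": 0, "dy": 0, "dz": 3, "turn": 0},
  {"dx": 0, "dy": 0, "dz": 3, "turn": 0},
  {"dx": 0, "dy": 0, "dz": 0, "turn": 0},
  {"dx": 0, "dy": 0, "dz": 0, "turn": 0},
])

```text
time: 25.37
tool_pos: [0.6199, -0.3475, 0.0967]
tcp_rot: [2.476, 1.925, 0.003]
wrist_force: [0.1, 0.0, 0.4]
width: 0.132
```

jog_arm([
  {"dx": -0.5, "dy": 2.5, "dz": 0, "turn": -0.11},
  {"dx": -0.8, "dy": 3.6, "dz": 0, "turn": -0.115},
  {"dx": -0.8, "dy": 3.7, "dz": 0, "turn": -0.115},
  {"dx": -0.8, "dy": 3.7, "dz": 0, "turn": -0.115},
  {"dx": -0.8, "dy": 3.7, "dz": 0, "turn": -0.115},
  {"dx": -0.8, "dy": 3.7, "dz": 0, "turn": -0.115},
  {"dx": -0.8, "dy": 3.7, "dz": 0, "turn": -0.115},
  {"dx": -0.8, "dy": 3.7, "dz": 0, "turn": -0.115},
  {"dx": -0.8, "dy": 3.7, "dz": 0, "turn": -0.115},
  {"dx": -0.8, "dy": 3.7, "dz": 0, "turn": -0.115},
  {"dx": -0.8, "dy": 3.7, "dz": 0, "turn": -0.11},
  {"dx": -0.8, "dy": 3.7, "dz": 0, "turn": -0.1},
])

```text
time: 26.37
tool_pos: [0.5227, 0.086, 0.0916]
tcp_rot: [3.141, -0.061, -0.006]
wrist_force: [0.7, 0.4, -0.6]
width: 0.135
```

jog_arm([
  {"dx": -0.8, "dy": 3.5, "dz": 0, "turn": 0},
  {"dx": 0, "dy": 0.4, "dz": 0, "turn": 0},
  {"dx": 0, "dy": 0, "dz": 0, "turn": 0},
  {"dx": 0, "dy": 0, "dz": 0, "turn": 0},
  {"dx": 0, "dy": 0, "dz": 0, "turn": 0},
])

```text
time: 26.78
tool_pos: [0.5167, 0.1224, 0.0925]
tcp_rot: [3.14, -0.053, -0.002]
wrist_force: [-0.2, 0.1, -0.7]
width: 0.137
```

```bash
python3 wr.py w12; python3 look.py t12; python3 -c "
import cv2,numpy as np
cv2.imwrite('pics/v12.png',np.vstack([cv2.resize(cv2.imread('pics/w12.png'),(440,330)),cv2.imread('pics/t12.png')[170:340,100:540]]))"
```

```text
26.7833 [0.5167 0.1224 0.0925] jaw 1.5370893547080333 w 0.1369567370514702 q16 [0.18600331 1.79084269]
26.8833 [0.5172 0.1221 0.0929] jaw 1.5358267233262377
counter [ 0.4585 -0.3319  1.8579] 4.28 (203, array([476., 277.]))
```

View pics/v12.png

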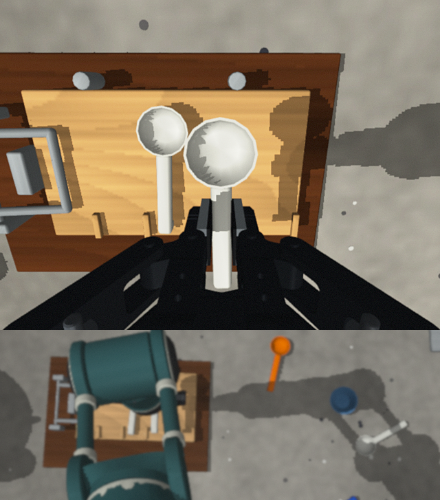

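jog_arm([
  {"dx": 0.2, "dy": 0.1, "dz": -2, "turn": 0},
  {"dx": 0, "dy": 0, "dz": -2, "turn": 0},
  {"dx": 0, "dy": 0, "dz": -1.2, "turn": 0},
  {"dx": 0, "dy": 0, "dz": -0.7, "turn": 0},
  {"dx": 0, "dy": 0, "dz": -0.2, "turn": 0},
  {"dx": 0, "dy": 0, "dz": 0, "turn": 0},
  {"dx": 0, "dy": 0, "dz": 0, "turn": 0},
])

```text
time: 27.47
tool_pos: [0.5198, 0.1244, 0.033]
tcp_rot: [-3.141, 0.053, -0.001]
wrist_force: [-1.2, 0.5, -0.3]
width: 0.135
```

jog_arm([
  {"dx": 0, "dy": 0, "dz": -0.2, "turn": 0},
  {"dx": 0, "dy": 0, "dz": -0.2, "turn": 0},
  {"dx": 0, "dy": 0, "dz": 0, "turn": 0},
])

```text
time: 27.72
tool_pos: [0.5194, 0.1246, 0.0286]
tcp_rot: [-3.141, 0.052, -0.001]
wrist_force: [0.4, 0.2, -1.6]
width: 0.132
```

jog_arm([
  {"dx": 0, "dy": 0, "dz": 0, "turn": 0},
  {"dx": 0, "dy": 0, "dz": 0, "turn": 0},
  {"dx": 0, "dy": 0, "dz": 0, "turn": 0},
  {"dx": 0, "dy": 0, "dz": 0, "turn": 0},
  {"dx": 0, "dy": 0, "dz": 0, "turn": 0},
], fingers=2.8)

```text
time: 28.13
tool_pos: [0.5192, 0.1245, 0.0285]
tcp_rot: [-3.141, 0.052, -0.0]
wrist_force: [-0.4, -0.1, 1.1]
width: 0.333
```

jog_arm([
  {"dx": 0, "dy": 0, "dz": 1, "turn": 0},
  {"dx": 0, "dy": 0, "dz": 3, "turn": 0},
  {"dx": 0, "dy": 0, "dz": 4, "turn": 0},
  {"dx": 0, "dy": 0, "dz": 4, "turn": 0},
  {"dx": -1.5, "dy": -3.5, "dz": 1, "turn": 0.12},
  {"dx": -1.5, "dy": -3.5, "dz": 0, "turn": 0.12},
  {"dx": -1.5, "dy": -3.5, "dz": 0, "turn": 0.12},
  {"dx": -1.5, "dy": -3.5, "dz": 0, "turn": 0.12},
  {"dx": -1.5, "dy": -3.0, "dz": 0, "turn": 0.12},
  {"dx": -1, "dy": 0, "dz": 0, "turn": 0.12},
  {"dx": 0, "dy": 0, "dz": 0, "turn": 0.12},
], fingers=4)

```text
time: 29.05
tool_pos: [0.4347, -0.0417, 0.1589]
tcp_rot: [-2.9, -1.209, 0.001]
wrist_force: [0.1, 0.8, 0.5]
width: 0.463
```

```bash
python3 look.py t13
```

```text
29.1 [ 0.4357 -0.0412  0.1591] jaw 2.366935682784745
board mm [1.8 1.9] yaw -0.109 0.88 424
board mm [  3.4 -46.1] yaw -0.083 0.8 435
```

jog_arm([
  {"dx": 0.2, "dy": -2.7, "dz": 0, "turn": 0.116},
  {"dx": 0.2, "dy": -2.7, "dz": 0, "turn": 0.116},
  {"dx": 0.2, "dy": -2.7, "dz": 0, "turn": 0.116},
  {"dx": 0.2, "dy": -2.7, "dz": 0, "turn": 0.116},
  {"dx": 0.2, "dy": -2.7, "dz": 0, "turn": 0.116},
  {"dx": 0.2, "dy": -2.7, "dz": 0, "turn": 0.116},
  {"dx": 0.2, "dy": -2.7, "dz": 0, "turn": 0.116},
  {"dx": 0.2, "dy": -2.7, "dz": 0, "turn": 0.116},
  {"dx": 0.2, "dy": -2.7, "dz": 0, "turn": 0.116},
  {"dx": 0.2, "dy": -2.7, "dz": 0, "turn": 0.116},
  {"dx": 0.3, "dy": -2.4, "dz": 0, "turn": 0.12},
])

```text
time: 30.02
tool_pos: [0.4601, -0.3358, 0.1591]
tcp_rot: [1.603, 2.701, -0.0]
wrist_force: [1.0, 0.1, 0.9]
width: 0.469
```

jog_arm([
  {"dx": 0, "dy": 0, "dz": -3.5, "turn": 0},
  {"dx": 0, "dy": 0, "dz": -3.5, "turn": 0},
  {"dx": 0, "dy": 0, "dz": 0, "turn": 0},
  {"dx": 0, "dy": 0, "dz": 0, "turn": 0},
  {"dx": 0, "dy": 0, "dz": 0, "turn": 0},
])

```text
time: 30.43
tool_pos: [0.4605, -0.3344, 0.0898]
tcp_rot: [1.607, 2.698, -0.0]
wrist_force: [0.2, -0.8, -1.0]
width: 0.466
```

```bash
python3 wr.py w14; python3 - <<'E'
from h import *
im=cv2.imread('pics/w14.png'); c=viewer.camera_info('wrist')
a=2.075
for l,r in((0,6),(.038,8),(-.06,4)):
    q=proj([.4586+l*np.cos(a),-.3353+l*np.sin(a),.0085],c)[0]; cv2.circle(im,tuple(int(v) for v in q),r,(0,0,255),1)
cv2.imwrite('pics/w14m.png',im)
E
```

```text
30.4333 [ 0.4605 -0.3344  0.0898] jaw 0.49624694924794266 w 0.4661110014428509 q16 [-0.67176392 -1.16801265]
spoon mid [ 0.4576 -0.3328] yaw 2.074343842532883 len 0.11800353753249182 n 4695
```

View pics/w14m.png

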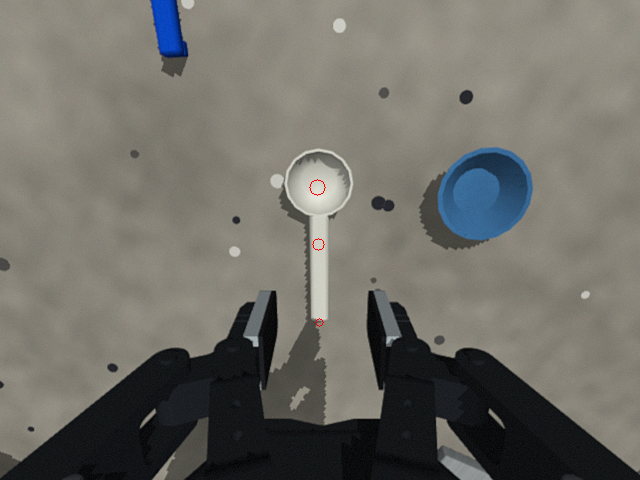

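jog_arm([
  {"dx": -0.2, "dy": 0, "dz": -3, "turn": 0},
  {"dx": 0, "dy": 0, "dz": -3, "turn": 0},
  {"dx": 0, "dy": 0, "dz": -1.5, "turn": 0},
  {"dx": 0, "dy": 0, "dz": -0.9, "turn": 0},
  {"dx": 0, "dy": 0, "dz": 0, "turn": 0},
  {"dx": 0, "dy": 0, "dz": 0, "turn": 0},
  {"dx": 0, "dy": 0, "dz": 0, "turn": 0},
])

```text
time: 31.07
tool_pos: [0.4595, -0.3354, 0.0067]
tcp_rot: [1.605, 2.696, -0.001]
wrist_force: [0.5, 1.2, 0.2]
width: 0.469
```

jog_arm([
  {"dx": 0, "dy": 0, "dz": 0, "turn": 0},
  {"dx": 0, "dy": 0, "dz": 0, "turn": 0},
  {"dx": 0, "dy": 0, "dz": 0, "turn": 0},
  {"dx": 0, "dy": 0, "dz": 0, "turn": 0},
  {"dx": 0, "dy": 0, "dz": 0, "turn": 0},
  {"dx": 0, "dy": 0, "dz": 0, "turn": 0},
], fingers=0)

```text
time: 31.57
tool_pos: [0.4589, -0.3351, 0.006]
tcp_rot: [1.606, 2.697, -0.0]
wrist_force: [-1.2, 0.3, 6.4]
width: 0.135
```

jog_arm([
  {"dx": 0, "dy": 0, "dz": 1, "turn": 0},
  {"dx": 0, "dy": 0, "dz": 2, "turn": 0},
  {"dx": 0, "dy": 0, "dz": 3, "turn": 0},
  {"dx": 0, "dy": 0, "dz": 3, "turn": 0},
  {"dx": 0, "dy": 0, "dz": 0, "turn": 0},
  {"dx": 0, "dy": 0, "dz": 0, "turn": 0},
])

```text
time: 32.07
tool_pos: [0.4594, -0.3356, 0.0975]
tcp_rot: [1.604, 2.695, -0.001]
wrist_force: [0.3, 0.2, -1.0]
width: 0.13
```

jog_arm([
  {"dx": 0.3, "dy": 2.3, "dz": 0, "turn": -0.117},
  {"dx": 0.3, "dy": 2.3, "dz": 0, "turn": -0.117},
  {"dx": 0.3, "dy": 2.3, "dz": 0, "turn": -0.117},
  {"dx": 0.3, "dy": 2.3, "dz": 0, "turn": -0.117},
  {"dx": 0.3, "dy": 2.3, "dz": 0, "turn": -0.117},
  {"dx": 0.3, "dy": 2.3, "dz": 0, "turn": -0.117},
  {"dx": 0.3, "dy": 2.3, "dz": 0, "turn": -0.117},
  {"dx": 0.3, "dy": 2.3, "dz": 0, "turn": -0.117},
  {"dx": 0.3, "dy": 2.3, "dz": 0, "turn": -0.117},
  {"dx": 0.3, "dy": 2.3, "dz": 0, "turn": -0.117},
  {"dx": 0.3, "dy": 2.3, "dz": 0, "turn": -0.117},
  {"dx": 0.3, "dy": 2.3, "dz": 0, "turn": -0.117},
])

```text
time: 33.07
tool_pos: [0.4922, -0.0568, 0.0929]
tcp_rot: [-2.972, -1.014, 0.004]
wrist_force: [-0.4, -1.0, -0.6]
width: 0.135
```

jog_arm([
  {"dx": 0.4, "dy": 2.3, "dz": 0, "turn": -0.117},
  {"dx": 0.4, "dy": 2.3, "dz": 0, "turn": -0.117},
  {"dx": 0.4, "dy": 2.3, "dz": 0, "turn": -0.117},
  {"dx": 0.4, "dy": 2.3, "dz": 0, "turn": -0.117},
  {"dx": 0.3, "dy": 2.3, "dz": 0, "turn": -0.117},
  {"dx": 0.3, "dy": 2.0, "dz": 0, "turn": -0.114},
  {"dx": 0, "dy": 0, "dz": 0, "turn": 0},
  {"dx": 0, "dy": 0, "dz": 0, "turn": 0},
  {"dx": 0, "dy": 0, "dz": 0, "turn": 0},
])

```text
time: 33.82
tool_pos: [0.5146, 0.0764, 0.0933]
tcp_rot: [3.14, -0.052, -0.004]
wrist_force: [-0.3, 0.2, -0.4]
width: 0.136
```

```bash
python3 wr.py w15
```

```text
33.8167 [0.5146 0.0764 0.0933] jaw 1.5376461984112149 w 0.13554381746944008 q16 [0.09979    1.70403019]
```

View pics/w15.png

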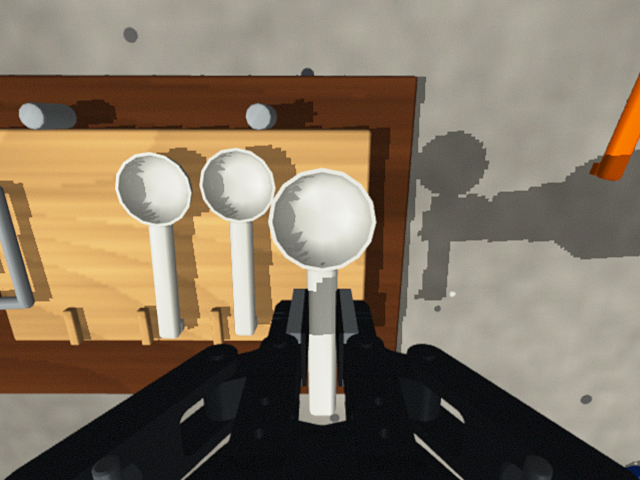

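jog_arm([
  {"dx": 0.2, "dy": -0.1, "dz": -2, "turn": 0},
  {"dx": 0, "dy": 0, "dz": -2, "turn": 0},
  {"dx": 0, "dy": 0, "dz": -1.2, "turn": 0},
  {"dx": 0, "dy": 0, "dz": -0.7, "turn": 0},
  {"dx": 0, "dy": 0, "dz": 0, "turn": 0},
  {"dx": 0, "dy": 0, "dz": 0, "turn": 0},
])

```text
time: 34.37
tool_pos: [0.5175, 0.0754, 0.0352]
tcp_rot: [3.141, -0.056, -0.001]
wrist_force: [0.5, -0.0, 1.3]
width: 0.133
```

jog_arm([
  {"dx": 0, "dy": 0, "dz": -0.2, "turn": 0},
  {"dx": 0, "dy": 0, "dz": 0, "turn": 0},
  {"dx": 0, "dy": 0, "dz": 0, "turn": 0},
])

```text
time: 34.62
tool_pos: [0.5185, 0.0758, 0.0342]
tcp_rot: [-3.141, 0.056, -0.002]
wrist_force: [-0.7, -0.2, -0.8]
width: 0.139
```

jog_arm([
  {"dx": 0, "dy": 0, "dz": -0.2, "turn": 0},
  {"dx": 0, "dy": 0, "dz": -0.2, "turn": 0},
  {"dx": 0, "dy": 0, "dz": 0, "turn": 0},
])

```text
time: 34.87
tool_pos: [0.5184, 0.0759, 0.03]
tcp_rot: [-3.141, 0.056, -0.002]
wrist_force: [-0.4, -0.2, 2.3]
width: 0.136
```

jog_arm([
  {"dx": 0, "dy": 0, "dz": 0, "turn": 0},
  {"dx": 0, "dy": 0, "dz": 0, "turn": 0},
  {"dx": 0, "dy": 0, "dz": 0, "turn": 0},
  {"dx": 0, "dy": 0, "dz": 0, "turn": 0},
  {"dx": 0, "dy": 0, "dz": 0, "turn": 0},
], fingers=2.8)

```text
time: 35.28
tool_pos: [0.5176, 0.0758, 0.0292]
tcp_rot: [3.141, -0.056, -0.0]
wrist_force: [-0.1, 0.7, 0.3]
width: 0.331
```

jog_arm([
  {"dx": 0, "dy": 0, "dz": 1, "turn": 0},
  {"dx": 0, "dy": 0, "dz": 3, "turn": 0},
  {"dx": 0, "dy": 0, "dz": 4, "turn": 0},
  {"dx": 0, "dy": 0, "dz": 4, "turn": 0},
  {"dx": -1.5, "dy": -3.5, "dz": 1, "turn": 0},
  {"dx": -1.5, "dy": -3.5, "dz": 0, "turn": 0},
  {"dx": -1.5, "dy": -3.5, "dz": 0, "turn": 0},
  {"dx": -1.5, "dy": -3.5, "dz": 0, "turn": 0},
  {"dx": -1.5, "dy": -3.0, "dz": 0, "turn": 0},
  {"dx": 0, "dy": 0, "dz": 0, "turn": 0},
  {"dx": 0, "dy": 0, "dz": 0, "turn": 0},
])

```text
time: 36.2
tool_pos: [0.4423, -0.0955, 0.1602]
tcp_rot: [3.141, -0.062, 0.002]
wrist_force: [0.6, 0.2, 0.9]
width: 0.326
```

```bash
python3 look.py t16; cd pics; python3 -c "
import cv2,numpy as np
cv2.imwrite('v16.png',np.vstack([cv2.imread('ovt16.png')[:360,:640],cv2.imread('t16.png')[110:350]]))"
```

```text
36.25 [ 0.4428 -0.0946  0.1601] jaw 1.5330903891356247
board mm [1.8 1.8] yaw -0.111 0.86 431
board mm [  3.4 -46.2] yaw -0.085 0.82 428
board mm [  4.8 -94.5] yaw -0.027 0.79 438
```

View pics/v16.png

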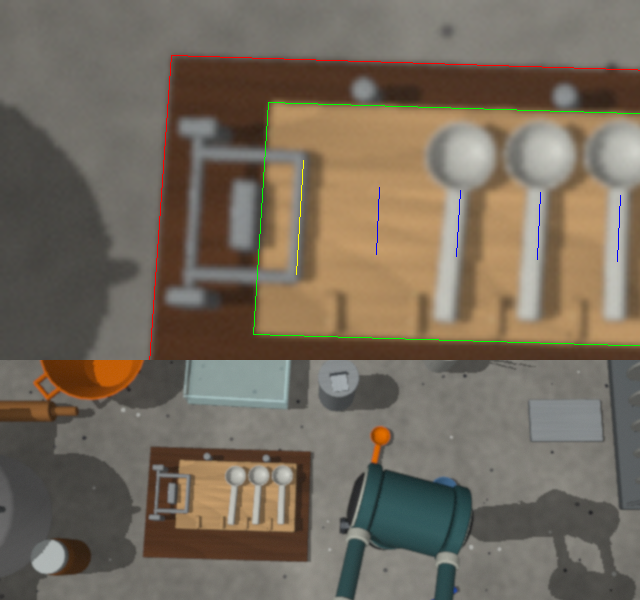

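jog_arm([
  {"dx": -0.5, "dy": 3, "dz": 2, "turn": 0},
  {"dx": -0.5, "dy": 3, "dz": 2, "turn": 0},
  {"dx": 0, "dy": 3, "dz": 0, "turn": 0},
  {"dx": 0, "dy": 2, "dz": 0, "turn": 0},
  {"dx": 0, "dy": 0, "dz": 0, "turn": 0},
  {"dx": 0, "dy": 0, "dz": 0, "turn": 0},
  {"dx": 0, "dy": 0, "dz": 0, "turn": 0},
  {"dx": 0, "dy": 0, "dz": 0, "turn": 0},
  {"dx": 0, "dy": 0, "dz": 0, "turn": 0},
  {"dx": 0, "dy": 0, "dz": 0, "turn": 0},
])

```text
time: 37.08
tool_pos: [0.4327, 0.0152, 0.1992]
tcp_rot: [3.141, -0.058, -0.001]
wrist_force: [0.6, 0.3, -0.5]
width: 0.327
```

```bash
python3 look.py t17; python3 - <<'E'
from h import *
c=viewer.camera_info('top')
for n in('top1','t17'):
    im=cv2.imread(f'pics/{n}.png')[...,::-1].copy(); h=cv2.cvtColor(im,cv2.COLOR_RGB2HSV)
    print(n,[np.round(ray(b.mean(0),c,.01)[0],4) for b in blobs((h[...,0]>95)&(h[...,0]<115)&(h[...,1]>90)&(h[...,2]<200),150) if 420<b.mean(0)[0]<470 and b.mean(0)[1]<270])
    q=cv2.matchTemplate(im,cv2.imread('pics/top1.png')[100:165,312:368,::-1].copy(),cv2.TM_CCOEFF_NORMED); print(cv2.minMaxLoc(q)[1::2])
im,d,cc=grab('top'); P=cloud(d,cc)
print('spoon heights',[np.round(np.median(P[v-1:v+2,u-1:u+2,2]),4) for u,v in [tuple(int(t) for t in proj(w((x,y,37)),cc)[0]) for y in(2,-46,-94) for x in(-50,0)]])
print(board(im,cc))
E
```

```text
37.1333 [0.4327 0.0152 0.1992] jaw 1.5341270805234013
counter [ 0.3782 -0.0526 -1.0255] 7.92 (153, array([354., 310.]))
board mm [1.8 1.9] yaw -0.114 0.88 423
board mm [  36.4 -116. ] yaw 1.006 8.39 163
top1 [array([ 0.5313, -0.2583,  0.01  ])]
(0.9999990463256836, (312, 100))
t17 [array([ 0.5312, -0.2584,  0.01  ])]
(0.9988125562667847, (312, 100))
spoon heights [np.float64(0.0375), np.float64(0.0383), np.float64(0.5904), np.float64(0.5879), np.float64(0.5877), np.float64(0.5826)]
((520.6600952148438, 169.4620361328125), (237.61972045898438, 140.2716522216797), 87.89533996582031)
```

jog_arm([
  {"dx": 0, "dy": -3, "dz": 0, "turn": 0},
  {"dx": 0, "dy": -3, "dz": 0, "turn": 0},
  {"dx": 0, "dy": -3, "dz": 0, "turn": 0},
  {"dx": 0, "dy": -3, "dz": 0, "turn": 0},
  {"dx": 0, "dy": 0, "dz": 0, "turn": 0},
  {"dx": 0, "dy": 0, "dz": 0, "turn": 0},
])

```text
time: 37.68
tool_pos: [0.4326, -0.1058, 0.1994]
tcp_rot: [-3.141, 0.062, 0.0]
wrist_force: [-0.9, 0.1, -0.3]
width: 0.328
```

```bash
python3 look.py t18; python3 - <<'E'
from h import *
D=[]
for _ in range(4): im,d,cc=grab('top'); D.append(d)
P=cloud(np.median(D,0),cc)
for y in(2,-46,-94):
    print(y,[np.round(np.median(P[v-1:v+2,u-1:u+2,2]),4) for u,v in [tuple(int(round(t)) for t in proj(w((x,y,37)),cc)[0]) for x in(-50,-25,0,15)]])
u,v=[int(round(t)) for t in proj(w((0,95.2,35)),cc)[0]]; print('bar top z',np.round(P[v-3:v+4,u-2:u+3,2].max(),4))
print(board(im,cc))
E
```

```text
37.7333 [ 0.4325 -0.1048  0.1993] jaw 1.532689368754757
counter [ 0.4234 -0.0806 -1.5753] 7.9 (151, array([368., 292.]))
counter [ 0.3595 -0.2735 -1.2104] 7.94 (152, array([464., 320.]))
board mm [1.8 1.8] yaw -0.111 0.86 427
board mm [  3.4 -46.1] yaw -0.083 0.83 427
board mm [  4.8 -94.6] yaw -0.029 0.79 436
2 [np.float64(0.0372), np.float64(0.0367), np.float64(0.0381), np.float64(0.0375)]
-46 [np.float64(0.0381), np.float64(0.037), np.float64(0.0378), np.float64(0.0373)]
-94 [np.float64(0.038), np.float64(0.0372), np.float64(0.0368), np.float64(0.0373)]
bar top z 0.037
((520.3869018554688, 168.20352172851562), (240.01780700683594, 140.63650512695312), 87.95391082763672)
```

```bash
python3 -c "
from workcell import bot
print(bot.finish_job())"
```

```text
the job is handed in; nothing more can be done
None
```

I pushed the board home against both dowels and the end stop and swung the bail right over. I then laid all three white spoons in lanes 3, 2 and 1, bowls towards the dowels. The job was handed in at about 38 s; it reports no verdict.

**Last checks (top camera):**
- **Board:** within about 1.5 mm and 0.002 rad of the home pose I fitted. Each push also stalled against its stop with the contact force rising.
- **Bail:** it stalled at its end of travel with the tool tip at 34 mm and 16 N; the bar's top measures about 35–37 mm high.
- **Spoons:** middles at board (x, y) = (2, 2), (3, -46) and (5, -95) mm, so within 5 mm of mid-lane and 1 mm of the lane line. The tops of the handles are level to about 1 mm.
- **Bystanders:** the canister and saucer are where they stood at the start.

**Results that disagreed or were less certain:**
- **Spoon directions:** the fit gave -0.11, -0.08 and -0.03 rad for lanes 3, 2 and 1. The picture of the lane 3 spoon suggested less, about -0.06. All are inside 0.2 rad.
- **Stray fits:** the spoon fit also reported two "counter spoons" with poor scores (about 8, against under 1 for real ones). I took these as parts of the arm.
- **Fourth spoon:** I saw none in any picture.

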